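# Lock the loose toy nuts away in the code-wheel strongbox

### The arm

A 6-joint arm with a two-finger parallel gripper is mounted at the origin on the work surface. World frame = base frame: x ahead of the robot, y to its left, z up, the work surface at z = 0. Lengths are in m, angles in rad, forces in N, time in s.
With the tool pointing down it reaches from about 0.35 to 0.875 m from the base axis. Payload 4.2 kg.
Tool frame: the origin (TCP) lies midway between the tips of the shut fingers; the grasp point (between the pads) lies 19 mm behind it; x points along the fingers, y is the direction in which the jaws open and shut, and the axes are right-handed (so a half turn about x gives the same grasp; the last joint's range is limited). The gripper opens to 87 mm and grips with 3 to 60 N. Pads are 19 mm wide; open, the fingers measure 117 mm over their backs; the gripper's body (75 mm by 190 mm) begins 51 mm behind the grasp point.
Start: joints at [-1.011, 0.385, 0.008, 0, -1.194, -0.259], TCP at [0.185, -0.597, 0.223] pointing down, gripper open.
Joint ranges: [-3.14, 3.14], [-1.21, 2.06], [-1.07, 1.41], [-3.16, 2.05], [-2.99, -0.16], [-3.1, 3.1]. Speed limits (rad/s): [2.79, 2.79, 3.14, 3.14, 3.14, 3.14].

### API

Orientations are given as a rotation vector (axis times angle).
In Python, from station import env, effector, solve_ik, eyes, order, telemetry gives the robot as it stands. The module is installed in compiled form; this text tells all that it offers. Calls block until the motion is done:
- env.move_pose(position, orientation): joint-space move of the TCP to a pose.
- env.movel(position, speed=0.15, frame=None, until_force=None): straight line of the TCP; frame=None keeps the orientation; speed is the mean speed in m/s. With until_force (N) it stops when the force on the tool has changed by that much, and returns True; else False.
- env.set_joints(angles): joint-space move.
- effector.grip(opening, f_grip=None): opening from 0.0 (shut) to 1.0 (fully open); f_grip is the grip in N (None keeps the last); returns when the fingers have stopped.
- env.dwell(seconds).
- solve_ik(position, orientation): joint angles nearest the present ones, or None.
- eyes.read_camera(name): name is "side" or "top"; returns (picture, depth): 384x512x3 uint8, blue, green, red; 384x512 float32, m along the optical axis (not along the pixel's ray), 0 where there is no reading.
- eyes.get_calibration(name): a dict with "vfov" (degrees; the focal length in pixels is half the picture's height over the tangent of half this angle, whatever the lens; pixels are square), "cx", "cy" (the principal point, pixels), "D" ([k1, k2, p1, p2, k3] as OpenCV has them; the pictures are not rectified), "view" (4x4, takes a point from world to camera coordinates). Camera axes: x right, y up, looking along -z (the intrinsics and any distortion apply to the point x, -y, -z); pixel columns grow to the right and rows downward; lengths in m; the calibration is good to about 2 mm. A picture is of the moment at which its call begins. get_calibration takes no time and is no camera call.
A pose or a line that the arm cannot do raises env.PlanningError and nothing moves.
- order.finish_job(): hands the job in, once; it reports no verdict.
Readings, each from a call of its own:
- telemetry.get_clock(): time.
- telemetry.get_joint_pos(): joint angles.
- telemetry.get_dq(): joint speeds.
- telemetry.get_joint_efforts(): joint torques, N m.
- telemetry.get_tcp_pos(): TCP position.
- telemetry.get_tcp_rot(): TCP orientation.
- telemetry.get_force(): force on the tool from outside, world axes, zero at the start.
- telemetry.get_moment(): the same for the moment, N m.
- telemetry.get_gripper_width(): opening from 0.0 (shut) to 1.0 (fully open).
Only numpy, scipy, OpenCV 4.12 (cv2) and the standard library are available. Lean on these libraries where they do the work, as an engineer would, in place of code of your own. Each camera call takes 0.05 s, during which the arm holds its last target.

### The job

Put the loose wooden toy nuts away in the toy strongbox: lay them in its tip-up tray, roll the three thumbwheels so that 3, 5 and 2 pips (from left to right, as seen from the robot) are squarely uppermost, then tip the tray by its bar until every nut has slid into the bin, and set the tray down level again. The tray may be raised only while the wheels show that code; once it is down for good, scramble the lock by rolling each of the three wheels on by at least one whole face in either direction. Leave the other toys where they are.

Things in the scene. Friction and masses are not known exactly. Their poses are not given: they have to be found in the camera images.
- safe: Toy strongbox of brown wood, fixed. Origin: on the table surface below the tray's hinge line; x points from tray to bin (away from the robot, bar a small yaw), y left, z up. Other entries give positions in this frame. Tray: x -0.166 to 0, |y| < 0.082, over a solid base. To the tray's right, a row of three thumbwheels over a floor at z = 0.03, with axle cheeks at y = -0.102 and -0.309 up to z = 0.095.
- bin_floor (a point): Middle of the bin's floor (z = 0.010 in the strongbox's frame). The bin spans x 0 to 0.175, |y| < 0.087, with walls to z = 0.17, and from x = 0.03 on it is roofed by a clear hood (top at z = 0.176): things get in only by sliding off the tipped tray.
- tray_bar (a point): Middle of the tray's round steel bar, 12 mm thick, along the strongbox's y, free for 94 mm between its two arms, 39 mm clear of the tray's end wall, on the robot's side. Tray level: x = -0.211, z = 0.100 in the strongbox's frame; it swings with the tray about the hinge line x = 0, z = 0.080. Lift it to tip the tray.
- tray (a joint): Tip-up tray of pale wood, hinged at the bin's rim: 0 = level and down, grows as its bar is lifted, up to 1.35 rad. Level, its floor's upper face is at z = 0.085 in the strongbox's frame and its walls reach z = 0.115; open at the bin end. About 0.35 kg; it falls back down when let go. Nuts slide off at about 1.1 rad.
- wheel_a (a joint): Angle of the left (next to the tray) thumbwheel. Its six rim faces carry 1 to 6 black pips; it reads the uppermost face. Face k is squarely up at (k-1) x 1.047 rad (0 = one pip). Grows as the wheel's top rolls away from the robot (strongbox +x). Stops at -0.35 and 5.59 rad: it does not go right round. Turns with slight friction (0.05 N m) and stays where left.
- wheel_a_axle (a point): Centre of the left (next to the tray) thumbwheel, pale wood, 80 mm in diameter, 22 mm thick, on a steel axle of radius 4 mm along the strongbox's y, at x = -0.12, y = -0.148, z = 0.085 in its frame. 38 mm of free gap between wheels; its two flat sides can be pinched above the axle and carried round.
- wheel_b (a joint): Angle of the middle thumbwheel. Its six rim faces carry 1 to 6 black pips; it reads the uppermost face. Face k is squarely up at (k-1) x 1.047 rad (0 = one pip). Grows as the wheel's top rolls away from the robot (strongbox +x). Stops at -0.35 and 5.59 rad: it does not go right round. Turns with slight friction (0.05 N m) and stays where left.
- wheel_b_axle (a point): Centre of the middle thumbwheel, pale wood, 80 mm in diameter, 22 mm thick, on a steel axle of radius 4 mm along the strongbox's y, at x = -0.12, y = -0.208, z = 0.085 in its frame. 38 mm of free gap between wheels; its two flat sides can be pinched above the axle and carried round.
- wheel_c (a joint): Angle of the right thumbwheel. Its six rim faces carry 1 to 6 black pips; it reads the uppermost face. Face k is squarely up at (k-1) x 1.047 rad (0 = one pip). Grows as the wheel's top rolls away from the robot (strongbox +x). Stops at -0.35 and 5.59 rad: it does not go right round. Turns with slight friction (0.05 N m) and stays where left.
- wheel_c_axle (a point): Centre of the right thumbwheel, pale wood, 80 mm in diameter, 22 mm thick, on a steel axle of radius 4 mm along the strongbox's y, at x = -0.12, y = -0.268, z = 0.085 in its frame. 38 mm of free gap between wheels; its two flat sides can be pinched above the axle and carried round.
- nut1_c (a point): Centre of a chunky pale wooden toy nut: hexagonal, 40 mm across flats (46 mm across corners), 26 mm thick, about 30 g, at first lying flat; z is its axis, its flats face +-y and every 60 degrees from there. Two to four of the five nuts are present.
- nut2_c (a point): Centre of a chunky pale wooden toy nut: hexagonal, 40 mm across flats (46 mm across corners), 26 mm thick, about 30 g, at first lying flat; z is its axis, its flats face +-y and every 60 degrees from there. Two to four of the five nuts are present.
- nut3_c (a point): Centre of a chunky pale wooden toy nut: hexagonal, 40 mm across flats (46 mm across corners), 26 mm thick, about 30 g, at first lying flat; z is its axis, its flats face +-y and every 60 degrees from there. Two to four of the five nuts are present.
- nut4_c (a point): Centre of a chunky pale wooden toy nut: hexagonal, 40 mm across flats (46 mm across corners), 26 mm thick, about 30 g, at first lying flat; z is its axis, its flats face +-y and every 60 degrees from there. Two to four of the five nuts are present.
- nut5_c (a point): Centre of a chunky pale wooden toy nut: hexagonal, 40 mm across flats (46 mm across corners), 26 mm thick, about 30 g, at first lying flat; z is its axis, its flats face +-y and every 60 degrees from there. Two to four of the five nuts are present.
- teether: Bystander: grey teether ring, 68 mm across, 12 mm high, lying flat; origin at its underside's centre.
- cup: Bystander: white toy cup, 56 mm across, 45 mm high; origin at its underside's centre.
- jar: Bystander: glass jar of beads, 92 mm across, 131 mm high; origin at its underside's centre.
- puzzle: Bystander: yellow peg puzzle, 130 x 180 mm, 38 mm high; origin at its underside's centre.
- skittle: Bystander: wooden skittle, 46 mm across, 105 mm high; origin at its underside's centre.
Not all that is in view belongs to the job. What is shaped like the part that bears nut5_c but blue or orange is not meant. What is shaped like the part that bears nut3_c but yellow is not meant.

How it is judged:
By the outcome, as a careful person would: the job done as asked, in the order asked, and still so for the second after the job is handed in, with the robot touching nothing.
Of nut1, nut2, nut3, nut4, nut5 only 2 to 4 are there at a start; the rules pass over those that are not, and their reading is None.
At some moment in a run one of nut1, nut2, nut3, nut4, nut5 may be knocked a few centimetres aside while the robot is not near it.
Once in a run the grip may slacken for a moment while it holds something.
It also fails if it takes over 210 s, if anything falls off the work surface, if the arm or the gripper's body presses on something with over 40 N, if the wrist force passes 120 N, or if a joint passes its speed limit or range.

## Working session

There is one attempt and no reset: what is moved stays moved. The work goes in short steps, each a Python script; the robot and the scene stay as the last script left them, time stands still between calls to the robot, and variables do not carry over. Pictures are saved under pics/ and viewed, and the job is handed in when it is done.

```bash
ls; mkdir -p pics
python3 - <<'E'
from station import env, effector, solve_ik, eyes, order, telemetry
import cv2,numpy as np
for n in ("top","side"):
    p,d=eyes.read_camera(n); cv2.imwrite(f"pics/{n}0.png",p); np.save(f"pics/{n}0.npy",d)
    c=eyes.get_calibration(n); print(n,{k:(np.round(v,4).tolist()) for k,v in c.items()})
print(telemetry.get_clock(),telemetry.get_tcp_pos(),telemetry.get_tcp_rot(),telemetry.get_gripper_width())
E
```

```text
pics
top {'vfov': 51.2793, 'cx': 259.6301, 'cy': 191.0535, 'D': [-0.1408, 0.0, 0.0, 0.0, 0.0], 'view': [[-0.0184, -0.9998, 0.0039, -0.0154], [0.9939, -0.0179, 0.1093, -0.5662], [-0.1092, 0.0059, 0.994, -1.4638], [0.0, 0.0, 0.0, 1.0]]}
side {'vfov': 55.3267, 'cx': 250.7967, 'cy': 192.6284, 'D': [-0.0156, 0.0, 0.0, 0.0, 0.0], 'view': [[-0.9812, -0.1928, 0.012, 0.5368], [0.1381, -0.6565, 0.7416, -0.1565], [-0.1351, 0.7293, 0.6707, -1.1372], [0.0, 0.0, 0.0, 1.0]]}
0.1 [ 0.18505917 -0.59642552  0.22156289] [-0.23447381  1.55826537  0.23746642] 1.0002027141284273
```

View pics/top0.png

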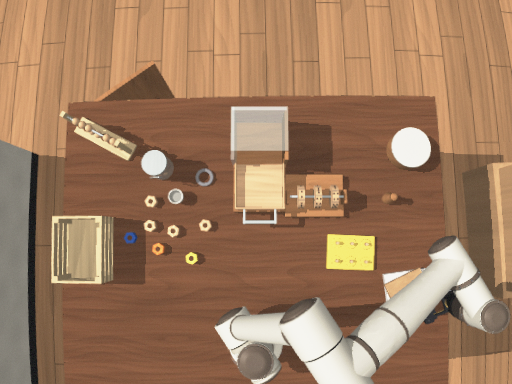

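View pics/side0.png

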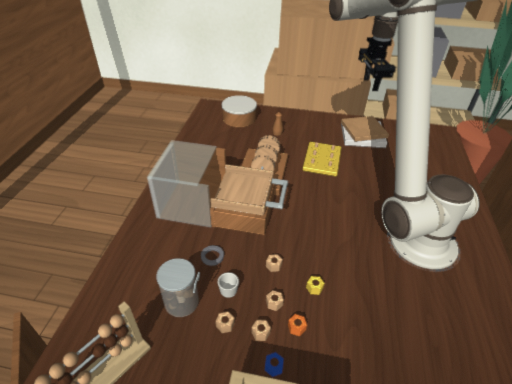

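```bash
cat > h.py <<'E'
import cv2,numpy as np
from station import env, effector, solve_ik, eyes, order, telemetry
F=np.diag([1.,-1,-1,1])
def cal(n):
    c=eyes.get_calibration(n); f=192/np.tan(np.radians(c['vfov'])/2)
    K=np.array([[f,0,c['cx']],[0,f,c['cy']],[0,0,1.]]); return K,np.array(c['D'],float),F@np.array(c['view'])
def ray(n,uv):
    K,D,V=cal(n); p=cv2.undistortPoints(np.array(uv,float).reshape(-1,1,2),K,D).reshape(-1,2)
    d=np.c_[p,np.ones(len(p))]; R=V[:3,:3]; return -R.T@V[:3,3], d@R
def at_z(n,uv,z):
    o,d=ray(n,uv); t=(z-o[2])/d[:,2]; return o+d*t[:,None]
def at_depth(n,uv,dep):
    o,d=ray(n,uv); return o+d*np.asarray(dep).reshape(-1,1)
def cloud(n,d):
    v,u=np.mgrid[:384,:512]; P=at_depth(n,np.c_[u.ravel(),v.ravel()],d.ravel()).reshape(384,512,3); P[d==0]=np.nan; return P
def proj(n,X):
    K,D,V=cal(n); return cv2.projectPoints(np.array(X,float).reshape(-1,1,3),cv2.Rodrigues(V[:3,:3])[0],V[:3,3],K,D)[0].reshape(-1,2)
def crop(p,x0,y0,x1,y1,s,name):
    cv2.imwrite(name,cv2.resize(p[y0:y1,x0:x1],None,fx=s,fy=s,interpolation=cv2.INTER_CUBIC))
E
python3 - <<'E'
from h import *
p=cv2.imread('pics/top0.png');d=np.load('pics/top0.npy')
crop(p,110,180,230,270,6,'pics/nuts.png'); crop(p,222,100,352,230,4.6,'pics/safe.png')
P=cloud('top',d)
for uv in [(151,201),(150,226),(173,231),(205,225)]:
    u,v=uv; print(uv,at_z('top',[uv],.026).round(3), P[v-6:v+7:3,u-6:u+7:3,2].round(3).tolist())
# table z check
print(P[280,120],P[300,250])
for u in (260,):
    for v in range(100,228,4): print(v,P[v,u].round(3))
E
```

```text
(151, 201) [[0.536 0.385 0.026]] [[-0.003, 0.001, 0.002, 0.005, 0.004], [-0.003, 0.025, 0.028, 0.024, -0.006], [0.002, 0.025, 0.023, 0.038, 0.011], [-0.001, 0.033, 0.028, 0.021, -0.0], [0.002, 0.007, -0.0, -0.002, 0.003]]
(150, 226) [[0.442 0.388 0.026]] [[0.006, 0.0, 0.022, 0.001, 0.005], [0.029, 0.031, 0.03, 0.025, 0.002], [-0.003, 0.025, 0.026, 0.032, 0.005], [-0.002, 0.025, 0.022, 0.023, -0.003], [-0.001, -0.001, 0.005, -0.002, 0.001]]
(173, 231) [[0.422 0.301 0.026]] [[-0.001, 0.006, 0.026, 0.002, 0.003], [-0.003, 0.029, 0.027, 0.03, 0.018], [0.002, 0.028, 0.025, 0.027, 0.014], [-0.001, 0.026, 0.025, 0.022, 0.004], [-0.0, 0.0, 0.001, 0.001, -0.002]]
(205, 225) [[0.443 0.18  0.026]] [[-0.005, 0.02, -0.004, 0.008, -0.008], [0.006, 0.031, 0.025, 0.029, -0.002], [0.023, 0.022, 0.03, 0.029, 0.0], [0.005, 0.025, 0.024, 0.034, 0.001], [0.001, 0.002, -0.001, -0.004, 0.002]]
[0.23778177 0.51221917 0.00151776] [0.15982446 0.01764682 0.00078331]
100 [ 0.931 -0.034 -0.001]
104 [ 0.913 -0.034  0.004]
108 [ 0.84  -0.032  0.175]
112 [ 0.824 -0.031  0.182]
116 [ 0.811 -0.031  0.175]
120 [ 0.796 -0.031  0.179]
124 [ 0.783 -0.03   0.174]
128 [ 0.769 -0.03   0.175]
132 [ 0.754 -0.03   0.175]
136 [ 0.739 -0.03   0.179]
140 [ 0.726 -0.029  0.177]
144 [ 0.712 -0.029  0.175]
148 [ 0.698 -0.029  0.175]
152 [ 0.719 -0.03   0.01 ]
156 [ 0.704 -0.03   0.008]
160 [ 0.688 -0.029  0.009]
164 [ 0.672 -0.029  0.01 ]
168 [ 0.644 -0.028  0.086]
172 [ 0.629 -0.028  0.087]
176 [ 0.615 -0.028  0.081]
180 [ 0.6   -0.028  0.086]
184 [ 0.585 -0.027  0.087]
188 [ 0.571 -0.027  0.081]
192 [ 0.556 -0.027  0.084]
196 [ 0.541 -0.026  0.09 ]
200 [ 0.528 -0.026  0.078]
204 [ 0.513 -0.026  0.085]
208 [ 0.497 -0.025  0.116]
212 [ 0.486 -0.026  0.052]
216 [ 0.474 -0.026 -0.006]
220 [ 0.459 -0.025  0.003]
224 [ 0.444 -0.025  0.004]
```

View pics/nuts.png

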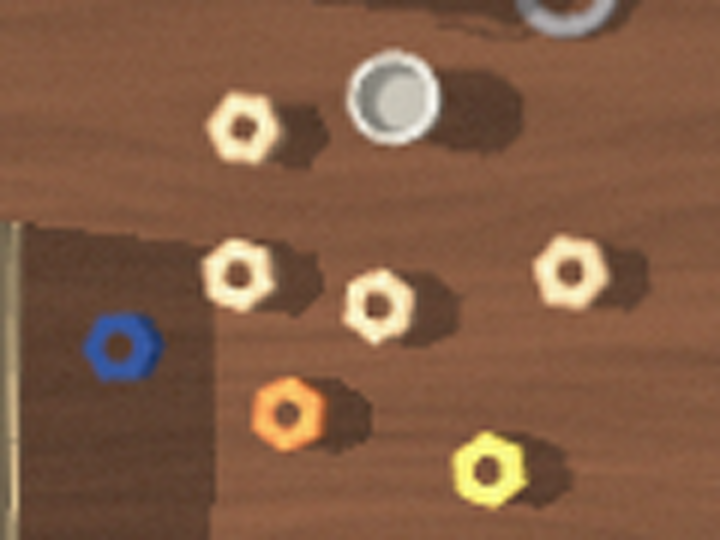

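View pics/safe.png

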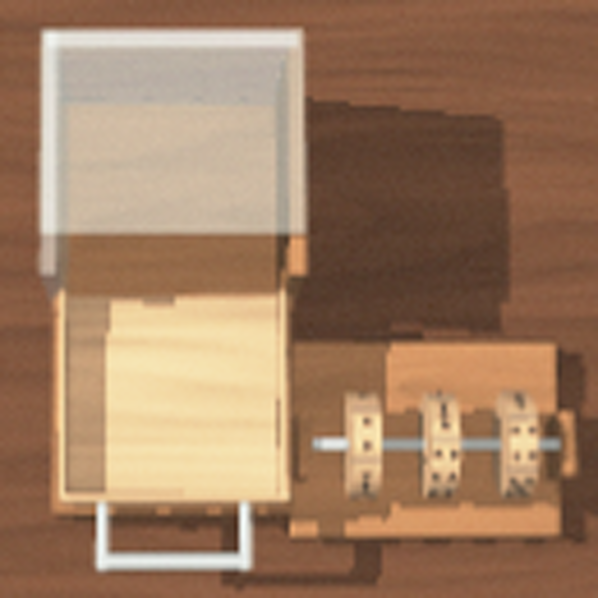

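Run:
```python
from h import *
from scipy.optimize import least_squares
p=cv2.imread('pics/top0.png')
kp=[((174,562),(-.211,0,.1)),((60,499),(-.166,.082,.115)),((289,499),(-.166,-.082,.115)),((43,31),(.175,.087,.175)),((302,31),(.175,-.087,.175)),
 ((43,234),(.03,.087,.176)),((304,234),(.03,-.087,.176)),((364,444),(-.12,-.148,.09)),((442,443),(-.12,-.208,.09)),((519,443),(-.12,-.268,.09))]
uv=np.array([k[0] for k in kp])+.5; uv=uv/4.6-.5+[222,100]; X=np.array([k[1] for k in kp])
def T(q,X):
    c,s=np.cos(q[2]),np.sin(q[2]); X=np.asarray(X); return np.c_[q[0]+c*X[:,0]-s*X[:,1],q[1]+s*X[:,0]+c*X[:,1],X[:,2]]
f=lambda q:(proj('top',T(q,X))-uv).ravel()
r=least_squares(f,[.66,-.03,0],loss='soft_l1',f_scale=.5); print(r.x); print(r.fun.reshape(-1,2).round(2))
np.save('safe.npy',r.x)
pp=p.copy()
big=cv2.resize(p[100:230,222:352],None,fx=4.6,fy=4.6,interpolation=cv2.INTER_CUBIC)
W=[]
for y in (-.148,-.208,-.268):
  W+= [(-.12,y+s*.011,.085+.04) for s in (-1,1)]
for x in proj('top',T(r.x,np.r_[X,W])): cv2.circle(big,tuple(int(v) for v in ((x-[222,100]+.5)*4.6)),3,(0,0,255),1)
cv2.imwrite('pics/safefit.png',big)
c=(proj('top',T(r.x,[(-.12,-.208,.1)]))[0]).astype(int);
crop(p,c[0]-30,c[1]-18,c[0]+30,c[1]+18,13,'pics/wheels0.png')
s=cv2.imread('pics/side0.png'); c=(proj('side',T(r.x,[(-.12,-.208,.1)]))[0]).astype(int); crop(s,c[0]-40,c[1]-30,c[0]+40,c[1]+30,10,'pics/wheels0s.png')
```

```text
[ 0.66184612 -0.02774764 -0.01974816]
[[ 0.26 -0.56]
 [ 1.72  0.11]
 [-1.37  0.19]
 [ 3.93  2.61]
 [-2.32  2.73]
 [ 3.46 -0.77]
 [-2.38 -0.66]
 [ 0.19 -0.17]
 [-0.15  0.07]
 [-0.37  0.08]]
```

View pics/safefit.png

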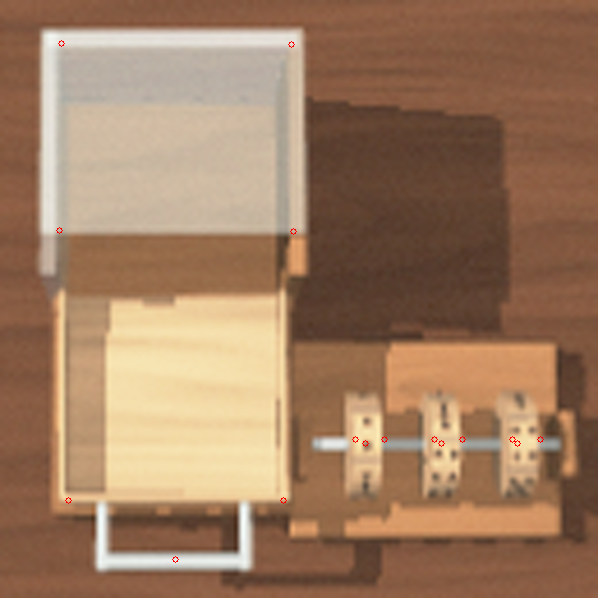

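View pics/wheels0.png

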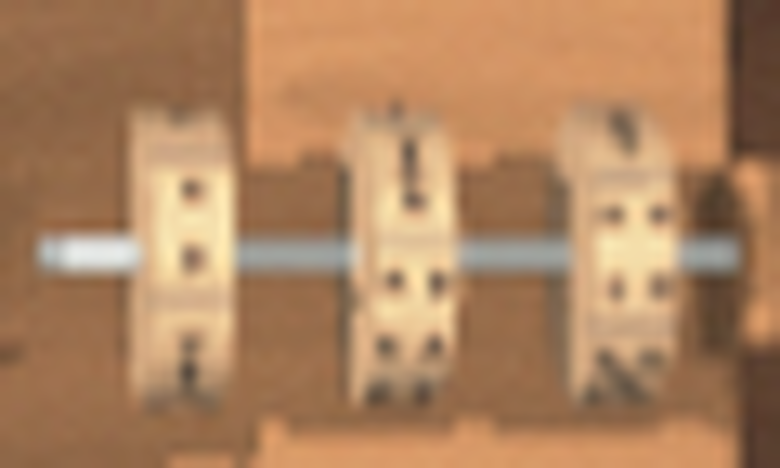

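View pics/wheels0s.png

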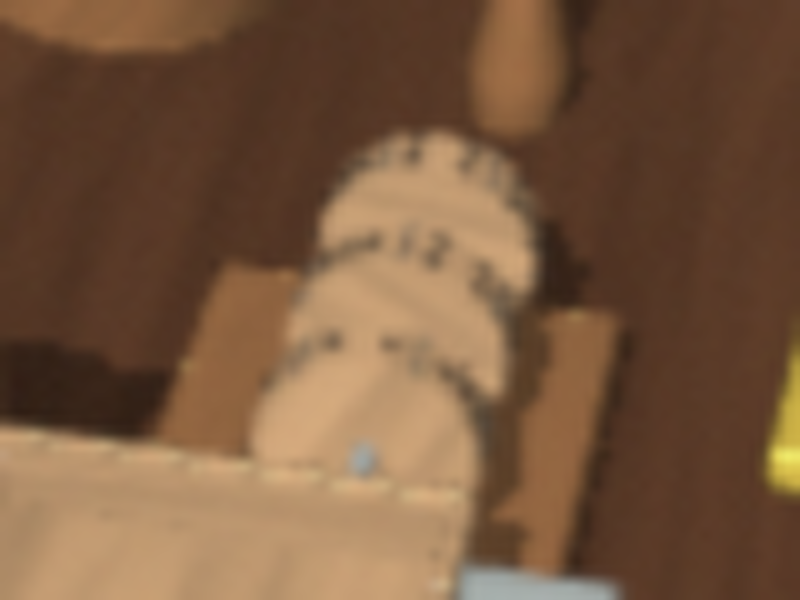

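```bash
cat >> h.py <<'E'
def safeT(X,q=None):
    q=np.load('safe.npy') if q is None else q
    c,s=np.cos(q[2]),np.sin(q[2]); X=np.atleast_2d(X); return np.c_[q[0]+c*X[:,0]-s*X[:,1],q[1]+s*X[:,0]+c*X[:,1],X[:,2]]
def nutmask(p):
    b,g,r=[p[...,i].astype(int) for i in range(3)]
    return ((r>150)&(g>120)&(b>90)&(r-b<120)&(r-b>15))
def find_nuts(p,d,box=(100,185,228,275),n='top'):
    """pale blobs with z in nut range, in given pixel box -> list of (uv, world xy)"""
    m=nutmask(p).astype(np.uint8); k=np.zeros_like(m); k[box[1]:box[3],box[0]:box[2]]=1
    m=cv2.morphologyEx(m*k,cv2.MORPH_CLOSE,np.ones((5,5)))
    N,l,st,ce=cv2.connectedComponentsWithStats(m); out=[]
    for i in range(1,N):
        if 60<st[i,4]<260: out.append((ce[i],st[i,4],at_z(n,[ce[i]],.02)[0]))
    return out
def hexpts(x,y,a,z0=0.0,z1=.026,R=.0231):
    t=a+np.radians(np.arange(6)*60+0); # corner at t -> flats at t+30
    q=np.c_[x+R*np.cos(t),y+R*np.sin(t)]
    return np.r_[np.c_[q,np.full(6,z0)],np.c_[q,np.full(6,z1)]]
def fit_nut(ims,x,y,z0=0.0):
    """refine x,y and corner angle a using silhouettes in given {name: image}"""
    S=8; data=[]
    for n,p in ims.items():
        c=proj(n,[[x,y,.013+z0]])[0].round().astype(int); r=18; x0,y0=c-r
        im=p[y0:y0+2*r,x0:x0+2*r].astype(np.float32)
        g=cv2.resize(im[...,1]+im[...,0]*.5,None,fx=S,fy=S,interpolation=cv2.INTER_CUBIC); data.append((n,(x0,y0),g))
    def score(q):
        s=0
        for n,o,g in data:
            P=(proj(n,hexpts(*q,z0=z0,z1=z0+.026))-o+.5)*S
            h=cv2.convexHull(P.astype(np.float32)).astype(np.int32); m=np.zeros(g.shape,np.uint8); cv2.fillConvexPoly(m,h,1)
            m2=cv2.dilate(m,np.ones((2*S+1,2*S+1),np.uint8))-m
            s+=g[m>0].mean()-g[m2>0].mean()
        return s
    best=None
    for a in np.radians(np.arange(0,60,6)):
        for dx in np.arange(-.006,.0061,.003):
            for dy in np.arange(-.006,.0061,.003):
                s=score((x+dx,y+dy,a))
                if best is None or s>best[0]: best=(s,x+dx,y+dy,a)
    from scipy.optimize import minimize
    m=minimize(lambda q:-score((q[0],q[1],q[2]*.05)),[best[1],best[2],best[3]/.05],method='Nelder-Mead',options=dict(initial_simplex=[[best[1],best[2],best[3]/.05],[best[1]+.002,best[2],best[3]/.05],[best[1],best[2]+.002,best[3]/.05],[best[1],best[2],best[3]/.05+1.5]],maxiter=80))
    return m.x[0],m.x[1],(m.x[2]*.05)%(np.pi/3),-m.fun
E
python3 - <<'E'
from h import *
from scipy.optimize import least_squares
p=cv2.imread('pics/top0.png');d=np.load('pics/top0.npy');s=cv2.imread('pics/side0.png')
for uv,A,w in find_nuts(p,d):
    print(uv.round(1),A,w.round(3), np.round(fit_nut({'top':p},w[0],w[1]),4),np.round(fit_nut({'side':s},w[0],w[1]),4),np.round(fit_nut({'top':p,'side':s},w[0],w[1]),4))
kp=[((174,562),(-.211,0,.106)),((60,499),(-.166,.082,.115)),((289,499),(-.166,-.082,.115)),((364,444),(-.12,-.148,.089)),((442,443),(-.12,-.208,.089)),((519,443),(-.12,-.268,.089)),((102,562),(-.211,.053,.106)),((246,562),(-.211,-.053,.106))]
uv=(np.array([k[0] for k in kp])+.5)/4.6-.5+[222,100]; X=np.array([k[1] for k in kp])
r=least_squares(lambda q:(proj('top',safeT(X,q))-uv).ravel(),[.66,-.03,0],loss='soft_l1',f_scale=.5); print(r.x,r.fun.reshape(-1,2).round(2)); 
# side check overlay
q=r.x; np.save('safe.npy',q)
big=cv2.resize(s[130:240,140:300],None,fx=5,fy=5,interpolation=cv2.INTER_CUBIC)
XX=[(-.211,.047,.1),(-.211,-.047,.1),(-.166,.082,.115),(-.166,-.082,.115),(0,.082,.115),(.175,.087,.17),(.175,-.087,.17),(0,.087,.17),(-.12,-.137,.085),(-.12,-.137,.125),(-.12,-.197,.125),(-.12,-.257,.125)]
for x in proj('side',safeT(XX)): cv2.circle(big,tuple(int(v) for v in ((x-[140,130]+.5)*5)),4,(0,0,255),1)
cv2.imwrite('pics/sidefit.png',big)
# wheels: crop x positions of face tilt
for y in (-.148,-.208,-.268):
    t=np.radians(np.arange(-60,61,10)); P=np.c_[-.12+.04*np.sin(t),np.full(13,y),.085+.04*np.cos(t)]
    c=(proj('top',safeT([(-.12,-.208,.1)]))[0]).astype(int); print(c,((proj('top',safeT(P))-(c-[30,18])+.5)*13).round().astype(int)[:,1])
E
```

```text
[174.6 195.7] 184 [0.555 0.296 0.02 ] [  0.5496   0.2837   0.5321 100.7427] [ 0.5535  0.2893  0.2959 73.1819] [  0.5522   0.2868   0.4297 153.4792]
[150.1 200.8] 115 [0.537 0.39  0.02 ] [  0.5375   0.391    0.4695 132.6055] [ 0.5393  0.3842  0.4173 94.616 ] [  0.5376   0.3882   0.4314 190.1915]Traceback (most recent call last):
  File "<stdin>", line 5, in <module>
  File "h.py", line 57, in fit_nut
    s=score((x+dx,y+dy,a))
  File "h.py", line 48, in score
    P=(proj(n,hexpts(*q,z0=z0,z1=z0+.026))-o+.5)*S
       ~~~~^^^^^^^^^^^^^^^^^^^^^^^^^^^^^^^
  File "h.py", line 17, in proj
    K,D,V=cal(n); return cv2.projectPoints(np.array(X,float).reshape(-1,1,3),cv2.Rodrigues(V[:3,:3])[0],V[:3,3],K,D)[0].reshape(-1,2)
          ~~~^^^
  File "h.py", line 5, in cal
    c=eyes.get_calibration(n); f=192/np.tan(np.radians(c['vfov'])/2)
ValueError: time passes only in moves, steps and waits
```

```bash
python3 - <<'E'
s=open('h.py').read()
s=s.replace("def cal(n):","import functools\n@functools.lru_cache(None)\ndef cal(n):"); open('h.py','w').write(s)
E
cat > t1.py <<'E'
from h import *
from scipy.optimize import least_squares
p=cv2.imread('pics/top0.png');d=np.load('pics/top0.npy');s=cv2.imread('pics/side0.png')
for uv,A,w in find_nuts(p,d):
    print(uv.round(1),A,w.round(3), np.round(fit_nut({'top':p},w[0],w[1]),4),np.round(fit_nut({'side':s},w[0],w[1]),4),np.round(fit_nut({'top':p,'side':s},w[0],w[1]),4))
kp=[((174,562),(-.211,0,.106)),((60,499),(-.166,.082,.115)),((289,499),(-.166,-.082,.115)),((364,444),(-.12,-.148,.089)),((442,443),(-.12,-.208,.089)),((519,443),(-.12,-.268,.089)),((102,562),(-.211,.053,.106)),((246,562),(-.211,-.053,.106))]
uv=(np.array([k[0] for k in kp])+.5)/4.6-.5+[222,100]; X=np.array([k[1] for k in kp])
r=least_squares(lambda q:(proj('top',safeT(X,q))-uv).ravel(),[.66,-.03,0],loss='soft_l1',f_scale=.5); print(r.x,r.fun.reshape(-1,2).round(2)); 
# side check overlay
q=r.x; np.save('safe.npy',q)
big=cv2.resize(s[130:240,140:300],None,fx=5,fy=5,interpolation=cv2.INTER_CUBIC)
XX=[(-.211,.047,.1),(-.211,-.047,.1),(-.166,.082,.115),(-.166,-.082,.115),(0,.082,.115),(.175,.087,.17),(.175,-.087,.17),(0,.087,.17),(-.12,-.137,.085),(-.12,-.137,.125),(-.12,-.197,.125),(-.12,-.257,.125)]
for x in proj('side',safeT(XX)): cv2.circle(big,tuple(int(v) for v in ((x-[140,130]+.5)*5)),4,(0,0,255),1)
cv2.imwrite('pics/sidefit.png',big)
# wheels: crop x positions of face tilt
for y in (-.148,-.208,-.268):
    t=np.radians(np.arange(-60,61,10)); P=np.c_[-.12+.04*np.sin(t),np.full(13,y),.085+.04*np.cos(t)]
    c=(proj('top',safeT([(-.12,-.208,.1)]))[0]).astype(int); print(c,((proj('top',safeT(P))-(c-[30,18])+.5)*13).round().astype(int)[:,1])
E
python3 t1.py
```

```text
[174.6 195.7] 184 [0.555 0.296 0.02 ] [  0.5496   0.2837   0.5321 100.7427] [ 0.5535  0.2893  0.2959 73.1819] [  0.5522   0.2868   0.4297 153.4792]
[150.1 200.8] 115 [0.537 0.39  0.02 ] [  0.5375   0.391    0.4695 132.6055] [ 0.5393  0.3842  0.4173 94.616 ] [  0.5376   0.3882   0.4314 190.1915]
[204.6 225. ] 118 [0.443 0.182 0.02 ] [  0.4434   0.1828   0.3131 128.5102] [ 0.4457  0.1779  0.3166 94.7148] [4.443000e-01 1.813000e-01 3.189000e-01 1.966726e+02]
[149.3 225.4] 113 [0.444 0.393 0.02 ] [  0.4447   0.3945   0.1795 144.2899] [ 0.4466  0.3877  0.1675 93.4296] [4.453000e-01 3.916000e-01 1.392000e-01 2.047131e+02]
[172.6 230.6] 116 [0.424 0.304 0.02 ] [  0.4238   0.3045   0.9198 136.6775] [ 0.4256  0.2988  0.9873 95.7534] [  0.4244   0.3019   0.9531 204.0636]
[191.1 258. ] 62 [0.321 0.234 0.02 ] [  0.3207   0.2353   0.1368 132.9165] [3.235000e-01 2.298000e-01 8.080000e-02 1.019876e+02] [3.218000e-01 2.335000e-01 1.266000e-01 2.033474e+02]
[ 0.66086161 -0.02705613 -0.01586082] [[ 0.31 -0.33]
 [ 1.71  0.49]
 [-1.37  0.38]
 [ 0.1  -0.03]
 [-0.25  0.15]
 [-0.48  0.1 ]
 [ 0.91 -0.3 ]
 [-0.3  -0.38]]
[317 195] [376 359 340 318 293 268 242 217 192 170 151 135 123]
[317 195] [375 359 339 317 293 267 241 216 192 170 151 135 123]
[317 195] [374 358 338 316 292 267 241 215 191 170 150 135 123]
```

View pics/sidefit.png

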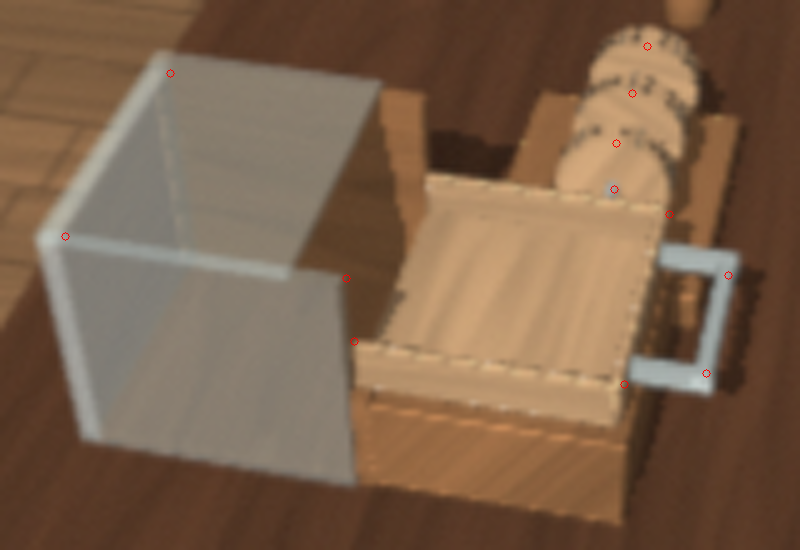

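```bash
cat >> h.py <<'E'
from scipy.spatial.transform import Rotation as Rn
def rot(xax,yax):
    x=np.array(xax,float);x/=np.linalg.norm(x);y=np.array(yax,float);y-=x*(x@y);y/=np.linalg.norm(y)
    return Rn.from_matrix(np.c_[x,y,np.cross(x,y)]).as_rotvec()
def down(b): return rot((0,0,-1),(np.cos(b),np.sin(b),0))
def wr(b): return (b+np.pi/2)%np.pi-np.pi/2
def curyaw():
    M=Rn.from_rotvec(telemetry.get_tcp_rot()).as_matrix(); return np.arctan2(M[1,1],M[0,1])
def wd(mm): return mm/87.
def state(): 
    print('t',round(telemetry.get_clock(),1),'tcp',np.round(telemetry.get_tcp_pos(),4),'w mm',round(telemetry.get_gripper_width()*87,1),'F',np.round(telemetry.get_force(),1),'q',np.round(telemetry.get_joint_pos(),2))
SAFEYAW=lambda: np.load('safe.npy')[2]
E
python3 - <<'E'
from h import *
sy=SAFEYAW()
# IK feasibility
def t(pos,rv): 
    q=solve_ik(list(pos),list(rv)); return None if q is None else np.round(q,2)
for k,(x,y,a) in {'n5':(.4444,.1813,.319),'n3':(.4244,.3019,.953),'n2':(.4453,.3916,.139),'n1':(.5376,.3882,.431)}.items():
    for j in range(3):
        b=wr(a+np.pi/6+j*np.pi/3); print(k,round(np.degrees(b)),t((x,y,.004),down(b)))
for s in (0,np.pi): print('tray',t(safeT((-.06,.031,.09))[0],down(sy+np.pi/2+s)))
for y in (-.148,-.208,-.268):
  for ph in (-45,0,45):
    for s in (1,-1):
      f=np.radians(ph); r=.009; P=safeT((-.12+r*np.sin(f),y,.085+r*np.cos(f)))[0]
      Rz=Rn.from_euler('z',sy).as_matrix(); print('wheel',y,ph,s,t(P,rot(Rz@[-np.sin(f),0,-np.cos(f)],Rz@[0,s,0])))
for th in (0,.6,1.2):
   for s in (0,np.pi): 
     P=safeT((-.211*np.cos(th)+.02*np.sin(th),0,.08+.211*np.sin(th)+.02*np.cos(th)-.019))[0]; print('bar',th,t(P,down(sy+s)))
E
```

```text
n5 48 [ 0.73  0.43 -0.6  -0.   -0.54 -3.03]
n5 -72 [ 0.73  0.43 -0.6   0.   -0.54  1.16]
n5 -12 [ 0.73  0.43 -0.6   0.   -0.54  2.21]
n3 85 [ 0.93  0.48 -0.5  -0.   -0.59 -2.6 ]
n3 -35 [ 0.93  0.48 -0.5  -0.   -0.59  1.59]
n3 25 [ 0.93  0.48 -0.5  -0.   -0.59  2.64]
n2 38 [ 0.99  0.57 -0.32  0.   -0.69  2.81]
n2 -82 [ 0.99  0.57 -0.32  0.   -0.69  0.72]
n2 -22 [ 0.99  0.57 -0.32 -0.   -0.69  1.76]
n1 55 [ 0.87  0.66 -0.13  0.   -0.79 -3.06]
n1 -65 [ 0.87  0.66 -0.13  0.   -0.79  1.13]
n1 -5 [ 0.87  0.66 -0.13  0.   -0.79  2.18]
tray [ 0.28  0.47 -0.22  0.   -0.88 -1.86]
tray [ 0.28  0.47 -0.22 -0.   -0.88  1.28]
wheel -0.148 -45 1 [-0.36  0.26 -0.48 -1.28 -0.26 -0.05]
wheel -0.148 -45 -1 [-0.36  0.26 -0.48 -1.28 -0.26  3.09]
wheel -0.148 0 1 [-0.02  0.41 -0.31  0.   -0.85 -1.56]
wheel -0.148 0 -1 [-0.02  0.41 -0.31 -0.   -0.85  1.58]
wheel -0.148 45 1 [-0.02  0.83  0.23  0.   -1.76 -1.57]
wheel -0.148 45 -1 [-0.02  0.83  0.23  0.   -1.76  1.58]
wheel -0.208 -45 1 [-0.49  0.3  -0.42 -1.23 -0.35 -0.01]
wheel -0.208 -45 -1 None
wheel -0.208 0 1 [-0.13  0.44 -0.26  0.   -0.87 -1.45]
wheel -0.208 0 -1 [-0.13  0.44 -0.26 -0.   -0.87  1.69]
wheel -0.208 45 1 [-0.1   0.85  0.26  0.06 -1.77 -1.5 ]
wheel -0.208 45 -1 [-0.1   0.85  0.26  0.06 -1.77  1.64]
wheel -0.268 -45 1 [-0.6   0.35 -0.35 -1.17 -0.44  0.  ]
wheel -0.268 -45 -1 None
wheel -0.268 0 1 [-0.24  0.48 -0.19  0.   -0.9  -1.35]
wheel -0.268 0 -1 [-0.24  0.48 -0.19 -0.   -0.9   1.79]
wheel -0.268 45 1 [-0.18  0.88  0.31  0.12 -1.78 -1.43]
wheel -0.268 45 -1 [-0.18  0.88  0.31  0.12 -1.78  1.71]
bar 0 [ 0.31  0.26 -0.6   0.   -0.71  2.82]
bar 0 [ 0.31  0.26 -0.6  -0.   -0.71 -0.33]
bar 0.6 [ 0.28  0.19 -0.33  0.   -1.04  2.85]
bar 0.6 [ 0.28  0.19 -0.33  0.   -1.04 -0.29]
bar 1.2 [ 0.22  0.32  0.02  0.   -1.27  2.9 ]
bar 1.2 [ 0.22  0.32  0.02  0.   -1.27 -0.24]
```

```bash
cat >> h.py <<'E'
def grab(tag=None):
    p,d=eyes.read_camera('top'); s,ds=eyes.read_camera('side')
    if tag: cv2.imwrite(f'pics/{tag}_t.png',p); cv2.imwrite(f'pics/{tag}_s.png',s); np.save(f'pics/{tag}_t.npy',d)
    return p,d,s
def fit_b(p,s,x,y,z0=0.):
    t=fit_nut({'top':p},x,y,z0); u=fit_nut({'side':s},x,y,z0); b=fit_nut({'top':p,'side':s},x,y,z0); return t,u,b
def pick(x,y,b,zt=.005,open_mm=62,f=25):
    effector.grip(wd(open_mm),f)
    env.move_pose([x,y,.13],list(down(b)))
    env.movel([x,y,zt],speed=.12)
    effector.grip(0.0,f); state()
    env.movel([x,y,.16],speed=.2); state()
def place(sx,sy_,zt=.092,rel=46.5):
    P=safeT((sx,sy_,0))[0]; b=SAFEYAW()-np.pi/2
    env.move_pose([P[0],P[1],.2],list(down(b))); state()
    env.movel([P[0],P[1],zt],speed=.12,until_force=15); state()
    effector.grip(wd(rel)); env.dwell(.2)
    env.movel([P[0],P[1],.2],speed=.2); state()
E
python3 - <<'E'
from h import *
pick(.4444,.1813,wr(.319+np.pi/6-2*np.pi/3+np.pi/3*0)); grab('p1')
E
```

```text
t 5.5 tcp [0.4445 0.1814 0.0053] w mm 39.9 F [-1.2 -0.1  3. ] q [ 0.73  0.43 -0.6   0.   -0.54  1.16]
t 6.4 tcp [0.4435 0.1807 0.1588] w mm 39.4 F [-0.1 -0.1 -0.1] q [ 0.73  0.2  -0.43 -0.   -0.94  1.16]
```

Run:
```python
from h import *
place(-.115,.031); p,d,s=grab('p2')
w=safeT((-.115,.031,.085))[0]; print(w)
for r in fit_b(p,s,w[0],w[1],.085): print(np.round(r,4))
for uv,A,w in find_nuts(p,d): print(uv.round(1),A,w.round(3))
crop(p,222,150,352,230,6,'pics/p2c.png')
```

```text
t 7.3 tcp [0.5457 0.0062 0.1991] w mm 39.7 F [-0.6 -0.5 -0.3] q [ 0.31  0.27 -0.22 -0.   -1.08  1.25]
t 8.4 tcp [0.547  0.0061 0.0927] w mm 40.0 F [-0.5 -0.4 -0.4] q [ 0.31  0.38 -0.36  0.   -0.83  1.25]
t 9.7 tcp [0.5454 0.0057 0.1989] w mm 46.5 F [ 0.2 -0.3 -1. ] q [ 0.31  0.27 -0.22 -0.   -1.08  1.25]
[0.54636773 0.00576389 0.085     ]
[ 5.57300e-01 -1.20000e-03  3.47900e-01  1.41489e+01]
[ 0.552  -0.0152  0.1694 10.2984]
[ 5.53700e-01 -1.55000e-02  1.84800e-01  2.32124e+01]
[172.7 188.6] 81 [0.582 0.303 0.02 ]
[150.1 200.8] 115 [0.537 0.39  0.02 ]
[149.3 225.3] 111 [0.445 0.393 0.02 ]
```

View pics/p2_t.png

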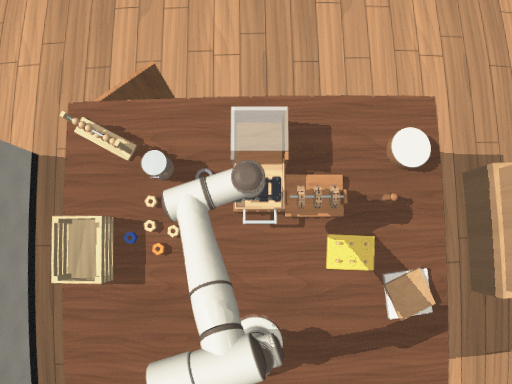

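View pics/p2_s.png

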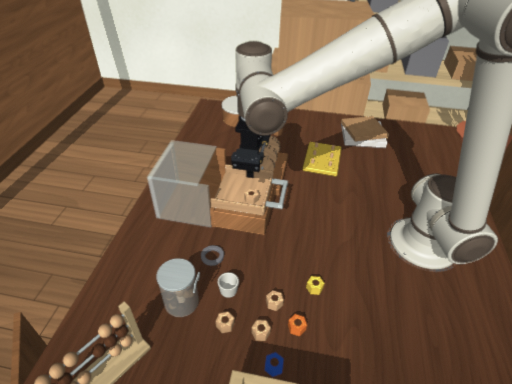

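Run:
```python
from h import *
pick(.4244,.3019,.953+np.pi/6-2*np.pi/3); p,d,s=grab('p3')
w=safeT((-.115,.031,.085))[0]; print(w)
crop(s,215,150,305,230,8,'pics/p3c.png')
big=cv2.imread('pics/p3c.png')
for x in proj('side',hexpts(w[0],w[1],SAFEYAW(),.085,.111)): cv2.circle(big,tuple(int(v) for v in ((x-[215,150]+.5)*8)),3,(0,0,255),1)
cv2.imwrite('pics/p3c.png',big)
```

```text
t 13.4 tcp [0.4245 0.302  0.0053] w mm 39.7 F [-0.7 -0.7  2.4] q [ 0.93  0.48 -0.5   0.   -0.59  1.59]
t 14.3 tcp [0.4236 0.3012 0.1587] w mm 40.3 F [-0.1 -1.2 -0.2] q [ 0.93  0.27 -0.34 -0.   -0.97  1.59]
[0.54636773 0.00576389 0.085     ]
```

View pics/p3c.png

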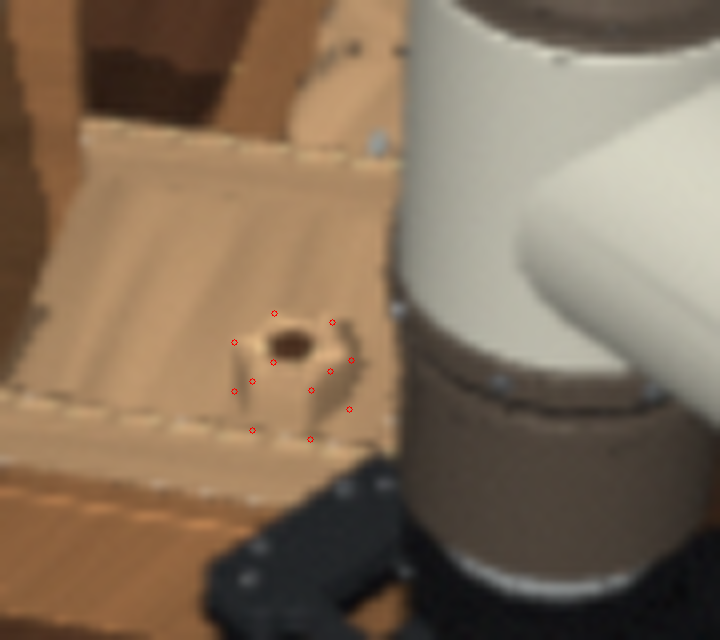

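View pics/p3_t.png

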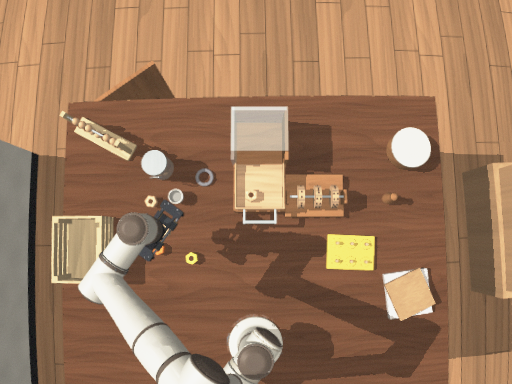

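Run:
```python
from h import *
p=cv2.imread('pics/p3_t.png'); w=safeT((-.115,.031,.085))[0]
crop(p,230,150,300,230,8,'pics/p3d.png'); big=cv2.imread('pics/p3d.png')
for x in proj('top',np.r_[hexpts(w[0],w[1],SAFEYAW(),.085,.111),[[w[0],w[1],.111]]]): cv2.circle(big,tuple(int(v) for v in ((x-[230,150]+.5)*8)),3,(0,0,255),1)
cv2.imwrite('pics/p3d.png',big)
```

```text
(no output)
```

View pics/p3d.png

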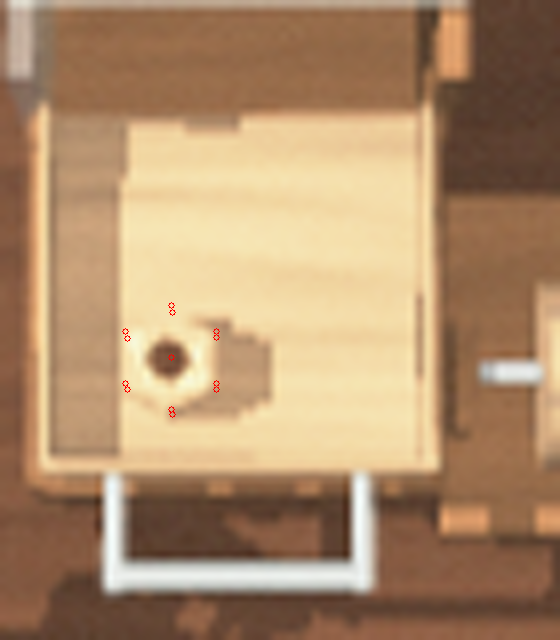

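Run:
```python
from h import *
place(-.115,-.031); p,d,s=grab('p4')
for uv,A,w in find_nuts(p,d): print(uv.round(1),A,w.round(3), np.round(fit_nut({'top':p,'side':s},w[0],w[1]),4))
crop(p,110,180,210,250,8,'pics/p4d.png');
```

```text
t 15.8 tcp [ 0.5453 -0.0554  0.1997] w mm 39.8 F [ 0.2 -0.9 -0. ] q [ 0.19  0.27 -0.22 -0.   -1.08  1.36]
t 16.9 tcp [ 0.5461 -0.056   0.0927] w mm 39.9 F [-0.2  0.3 -0.9] q [ 0.19  0.39 -0.35  0.   -0.83  1.36]
t 18.2 tcp [ 0.5445 -0.0562  0.1989] w mm 46.5 F [-0.5  0.4 -0.3] q [ 0.19  0.27 -0.22 -0.   -1.08  1.36]
[150.  200.9] 114 [0.537 0.39  0.02 ] [  0.5379   0.3877   0.505  191.8012]
[149.3 225.3] 111 [0.445 0.393 0.02 ] [4.45500e-01 3.91700e-01 1.73400e-01 2.04199e+02]
```

View pics/p4d.png

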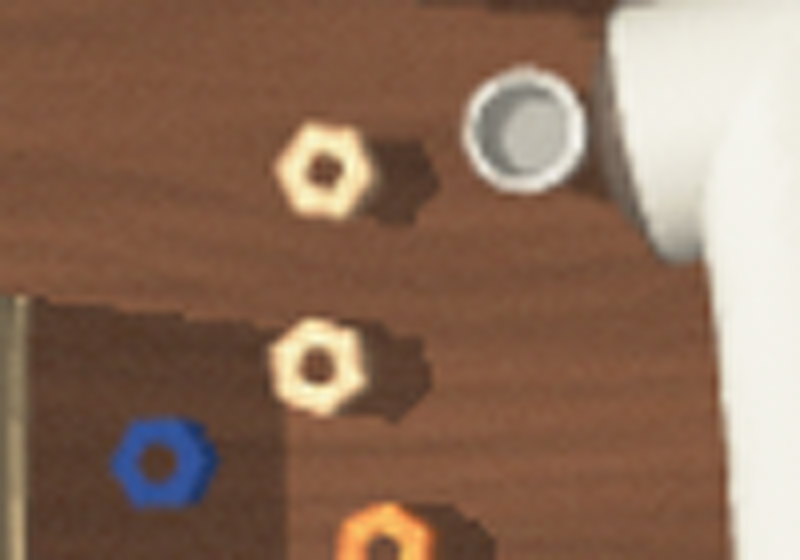

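View pics/p4_s.png

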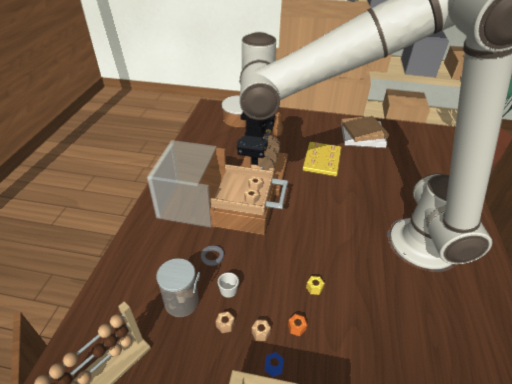

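Two pale nuts remain, at top (150,201) and (149,225); the blue and orange ones stay. Next is the (149,225) one.

Run:
```python
from h import *
pick(.4453,.3917,.16+np.pi/6-2*np.pi/3); p,d,s=grab('p5')
crop(s,215,150,305,230,8,'pics/p5c.png'); crop(p,230,150,300,230,7,'pics/p5d.png')
place(-.058,.031); p,d,s=grab('p6')
for uv,A,w in find_nuts(p,d): print(uv.round(1),A,w.round(3), np.round(fit_nut({'top':p,'side':s},w[0],w[1]),4))
```

```text
t 22.4 tcp [0.4454 0.3918 0.0053] w mm 39.5 F [-0.3  0.   2.7] q [ 0.99  0.57 -0.32  0.   -0.69  0.74]
t 23.3 tcp [0.4446 0.391  0.1586] w mm 40.3 F [-0.   0.4 -1.4] q [ 0.99  0.38 -0.16 -0.   -1.03  0.74]
t 24.9 tcp [0.6033 0.0058 0.1998] w mm 39.9 F [0.6 0.4 0.1] q [ 0.28  0.36 -0.08 -0.   -1.12  1.28]
t 26.0 tcp [0.604  0.0051 0.0928] w mm 40.1 F [-0.5 -0.1 -0.6] q [ 0.28  0.47 -0.21  0.   -0.89  1.28]
t 27.4 tcp [0.6024 0.0049 0.1988] w mm 46.8 F [-0.4  0.5 -1. ] q [ 0.28  0.36 -0.08 -0.   -1.12  1.28]
[150.  200.9] 114 [0.537 0.39  0.02 ] [  0.5379   0.3877   0.505  192.143 ]
```

View pics/p5d.png

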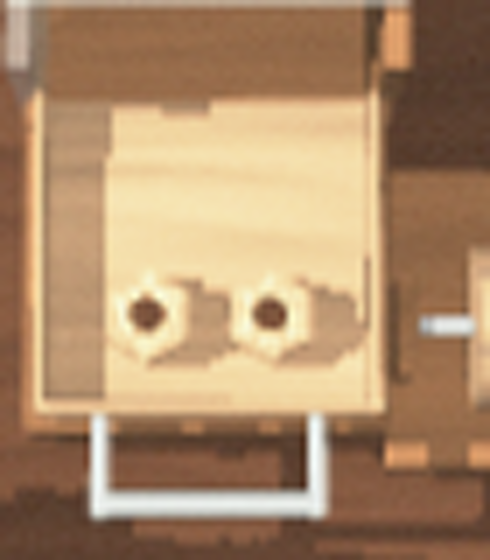

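View pics/p6_s.png

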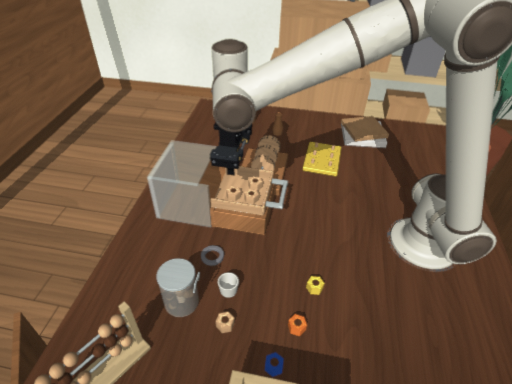

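Run:
```python
from h import *
s=cv2.imread('pics/p6_s.png'); crop(s,205,150,295,230,8,'pics/p6c.png')
```

```text
(no output)
```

View pics/p6c.png

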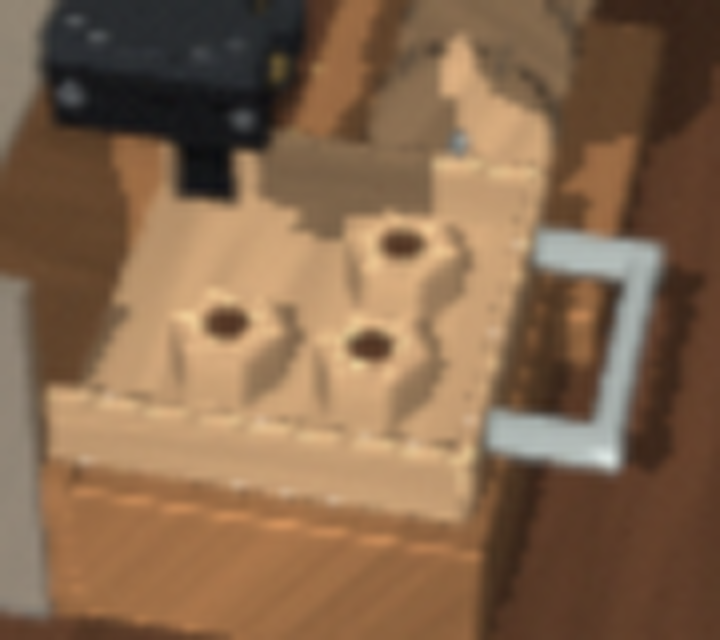

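Three nuts lie flat in the tray. The last one is at top (150,201), beside the cup.

Run:
```python
from h import *
pick(.5378,.3878,.46+np.pi/6-2*np.pi/3); p,d,s=grab('p7')
if telemetry.get_gripper_width()*87>35: place(-.058,-.031); p,d,s=grab('p8')
```

```text
t 31.2 tcp [0.5379 0.3879 0.0053] w mm 40.3 F [-0.6 -0.6  2.4] q [ 0.87  0.65 -0.13  0.   -0.79  1.16]
t 32.2 tcp [0.537  0.3871 0.1584] w mm 40.0 F [-0.3  0.1 -0.9] q [ 0.87  0.49  0.02 -0.   -1.1   1.16]
t 33.9 tcp [ 0.6026 -0.0562  0.1998] w mm 40.5 F [ 0.5 -0.4 -0. ] q [ 0.17  0.37 -0.08 -0.   -1.13  1.38]
t 35.0 tcp [ 0.6031 -0.057   0.0927] w mm 40.0 F [-0.5 -0.5 -1.3] q [ 0.17  0.47 -0.21  0.   -0.89  1.38]
t 36.3 tcp [ 0.6014 -0.057   0.1988] w mm 46.7 F [ 0.2 -0.1  0.6] q [ 0.17  0.37 -0.08 -0.   -1.13  1.38]
```

View pics/p8_s.png

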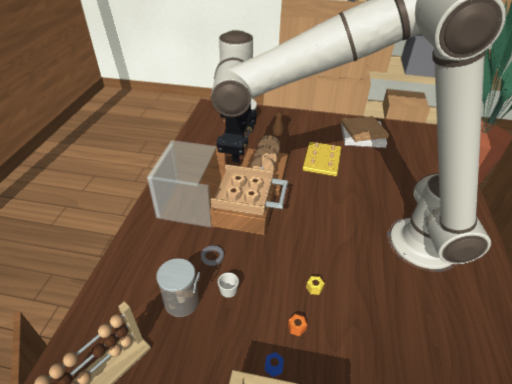

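```bash
cat >> h.py <<'E'
WY={'a':-.148,'b':-.208,'c':-.268}
def wpose(w,phi,r,dy=0.,s=-1,dx=0.,dz=0.):
    sy=SAFEYAW(); Rz=Rn.from_euler('z',sy).as_matrix(); f=phi
    P=safeT((-.12+dx+r*np.sin(f),WY[w]+dy,.085+dz+r*np.cos(f)))[0]
    return list(P),list(rot(Rz@[-np.sin(f),0,-np.cos(f)],Rz@[0,s,0]))
def roll(w,p0,p1,r=.011,f=15,step=6,dy=0.,back=True):
    p0,p1=np.radians(p0),np.radians(p1)
    effector.grip(wd(42))
    P,O=wpose(w,p0,.075,dy); env.move_pose(P,O)
    P,O=wpose(w,p0,r,dy); env.movel(P,speed=.1,until_force=12) and print('CONTACT'); state()
    effector.grip(0.,f); state()
    n=max(2,int(np.ceil(abs(p1-p0)/np.radians(step)))); fm=0
    for ph in np.linspace(p0,p1,n+1)[1:]:
        q=solve_ik(*wpose(w,ph,r,dy))
        if q is None: print('IK none',ph); break
        env.set_joints(q)
    state()
    effector.grip(wd(42)); 
    if back:
        P,O=wpose(w,p1,.075,dy); env.movel(P,speed=.15)
E
python3 - <<'E'
from h import *
for w in 'abc':
    for ph in range(-36,49,12):
        q=solve_ik(*wpose(w,np.radians(ph),.011)); print(w,ph,None if q is None else np.round(q,2))
E
```

```text
a -36 None
a -24 [-0.03  0.27 -0.62 -0.02 -0.26  1.6 ]
a -12 [-0.03  0.33 -0.47 -0.   -0.57  1.58]
a 0 [-0.02  0.41 -0.31 -0.   -0.86  1.58]
a 12 [-0.02  0.51 -0.15  0.   -1.12  1.58]
a 24 [-0.02  0.62 -0.    0.   -1.37  1.58]
a 36 [-0.02  0.74  0.14  0.   -1.6   1.58]
a 48 [-0.02  0.86  0.27  0.   -1.82  1.58]
b -36 [-0.27  0.29 -0.47 -0.65 -0.25  2.42]
b -24 [-0.17  0.31 -0.5  -0.18 -0.36  1.89]
b -12 [-0.15  0.36 -0.39 -0.05 -0.61  1.74]
b 0 [-0.13  0.44 -0.26 -0.   -0.88  1.69]
b 12 [-0.12  0.54 -0.11  0.02 -1.13  1.66]
b 24 [-0.11  0.65  0.03  0.04 -1.38  1.65]
b 36 [-0.1   0.76  0.17  0.05 -1.61  1.64]
b 48 [-0.1   0.88  0.3   0.06 -1.82  1.64]
c -36 [-0.42  0.33 -0.37 -0.72 -0.36  2.59]
c -24 [-0.31  0.35 -0.39 -0.28 -0.44  2.09]
c -12 [-0.26  0.4  -0.31 -0.08 -0.66  1.88]
c 0 [-0.24  0.48 -0.19 -0.   -0.91  1.79]
c 12 [-0.21  0.57 -0.05  0.04 -1.15  1.75]
c 24 [-0.2   0.68  0.08  0.07 -1.39  1.72]
c 36 [-0.18  0.79  0.22  0.1  -1.62  1.71]
c 48 [-0.17  0.91  0.34  0.12 -1.83  1.71]
```

Run:
```python
from h import *
P,O=wpose('a',0,.11); env.move_pose(P,O)
roll('a',-18,34.5)
P,O=wpose('a',0,.16); env.move_pose(P,O)
q=np.array(telemetry.get_joint_pos()); q[0]+=.6; env.set_joints(list(q)); p,d,s=grab('w1'); state()
crop(p,287,177,347,213,13,'pics/w1c.png'); crop(s,240,125,300,165,12,'pics/w1s.png')
```

```text
t 38.8 tcp [ 0.5357 -0.1731  0.0958] w mm 42.0 F [-0.5  1.2  0.5] q [-0.03  0.29 -0.54 -0.01 -0.42  1.59]
t 39.3 tcp [ 0.5353 -0.1724  0.0961] w mm 22.0 F [-0.5  4.4  3.3] q [-0.03  0.29 -0.54 -0.01 -0.42  1.59]
t 41.6 tcp [ 0.5447 -0.1725  0.0922] w mm 21.6 F [-1.7  3.1 -3. ] q [-0.02  0.72  0.12  0.   -1.57  1.58]
t 44.8 tcp [0.5411 0.1591 0.2455] w mm 42.4 F [0.2 0.2 0.1] q [ 0.57  0.27 -0.11 -0.   -1.2   1.58]
```

View pics/w1c.png

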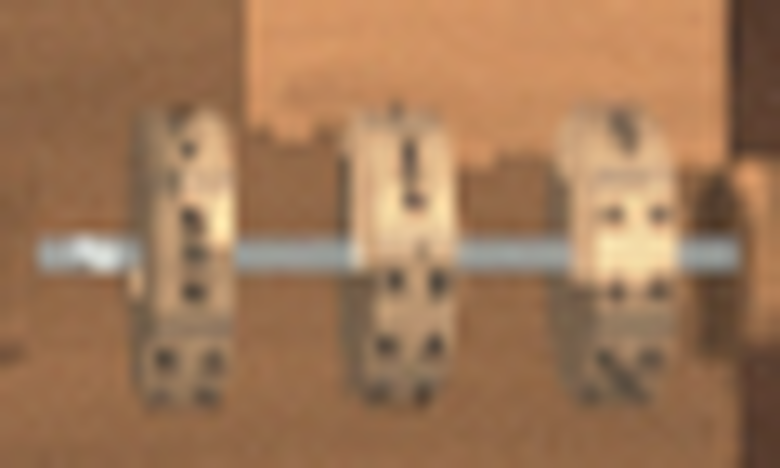

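View pics/w1_t.png

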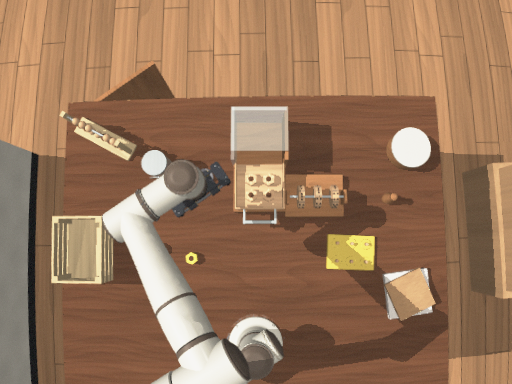

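Run:
```python
from h import *
p=cv2.imread('pics/w1_t.png')
for w in 'abc':
    t=np.radians(np.arange(-100,101,2)); v=((proj('top',safeT(np.c_[-.12+.04*np.sin(t),np.full(len(t),WY[w]),.085+.04*np.cos(t)]))-[287,177]+.5)*13); print(w,v.min(0).round(),v.max(0).round())
    a=((proj('top',safeT([[-.12,WY[w]+.02,.085],[-.12,WY[w]+.02,.089]]))-[287,177]+.5)*13).round(); print(a)
g=cv2.resize(p[177:213,287:347],None,fx=13,fy=13,interpolation=cv2.INTER_CUBIC)
for c in (190,410,625): print(c,[int(x) for x in g[80:130:4,c-25].mean(1)],[int(x) for x in g[390:440:4,c-25].mean(1)])
```

```text
a [180. 112.] [201. 401.]
[[113. 256.]
 [114. 255.]]
b [394. 112.] [422. 400.]
[[329. 256.]
 [330. 254.]]
c [606. 111.] [642. 399.]
[[543. 255.]
 [546. 254.]]
190 [103, 102, 102, 103, 103, 103, 103, 103, 105, 107, 111, 115, 120] [105, 98, 94, 95, 98, 101, 104, 106, 108, 108, 108, 106, 106]
410 [145, 143, 141, 139, 138, 136, 135, 135, 136, 138, 141, 148, 156] [87, 83, 83, 87, 94, 99, 103, 105, 107, 107, 107, 106, 106]
625 [152, 151, 149, 147, 144, 141, 138, 137, 138, 141, 145, 150, 155] [95, 91, 90, 92, 96, 100, 102, 103, 104, 104, 104, 104, 104]
```

View pics/w1s.png

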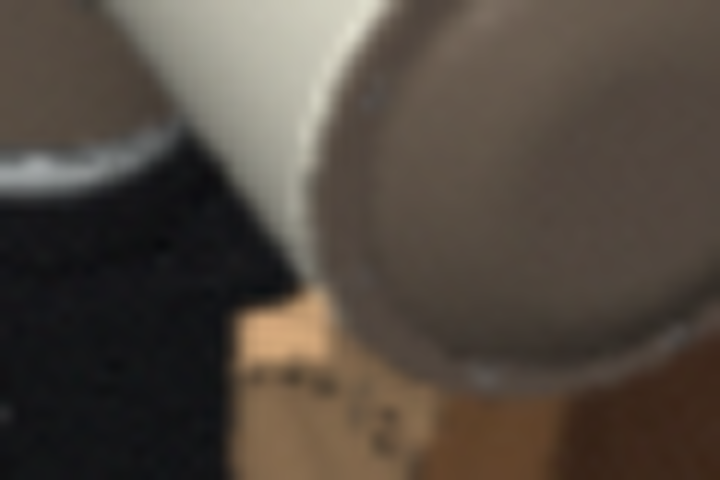

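```bash
cat >> h.py <<'E'
def wlook(tag):
    q=np.array(telemetry.get_joint_pos()); q[0]+=.75; env.set_joints(list(q)); p,d,s=grab(tag)
    crop(p,287,177,347,213,13,f'pics/{tag}c.png'); state()
E
python3 - <<'E'
from h import *
P,O=wpose('b',0,.13); env.move_pose(P,O)
roll('b',-10,36); roll('b',-10,36)
roll('c',36,-23); roll('c',36,-23)
P,O=wpose('c',0,.16); env.move_pose(P,O)
wlook('w2')
E
```

```text
t 47.7 tcp [ 0.5364 -0.2332  0.0964] w mm 41.9 F [-0.   0.9  0.7] q [-0.15  0.37 -0.37 -0.04 -0.66  1.73]
t 48.2 tcp [ 0.5358 -0.2324  0.0964] w mm 21.6 F [-1.2  5.1  2.9] q [-0.14  0.37 -0.37 -0.04 -0.66  1.73]
t 50.2 tcp [ 0.5438 -0.2325  0.0919] w mm 21.5 F [-1.4  4.2 -2.5] q [-0.1   0.76  0.17  0.05 -1.61  1.64]
t 53.3 tcp [ 0.5363 -0.2332  0.096 ] w mm 41.6 F [ 0.2  0.1 -1.1] q [-0.15  0.37 -0.37 -0.04 -0.66  1.73]
t 53.8 tcp [ 0.5358 -0.2324  0.0964] w mm 21.8 F [-1.3  5.6  3.3] q [-0.14  0.37 -0.37 -0.04 -0.66  1.73]
t 55.8 tcp [ 0.5438 -0.2325  0.092 ] w mm 22.2 F [-2.1  3.8 -3.4] q [-0.1   0.76  0.17  0.05 -1.61  1.64]
t 58.5 tcp [ 0.5439 -0.2931  0.0945] w mm 42.0 F [ 0.4  0.2 -0.2] q [-0.18  0.79  0.22  0.1  -1.62  1.71]
t 59.0 tcp [ 0.5434 -0.2925  0.0941] w mm 21.8 F [-0.3  5.   1.7] q [-0.18  0.79  0.22  0.1  -1.62  1.71]
t 61.5 tcp [ 0.5329 -0.2924  0.0949] w mm 22.0 F [ 3.1  6.7 -5. ] q [-0.3   0.36 -0.38 -0.25 -0.47  2.06]
t 64.8 tcp [ 0.5436 -0.2935  0.0948] w mm 41.7 F [-0.4  0.3  0.3] q [-0.18  0.79  0.22  0.1  -1.62  1.71]
t 65.3 tcp [ 0.5434 -0.2925  0.094 ] w mm 22.1 F [1.  3.6 1.3] q [-0.18  0.79  0.22  0.1  -1.62  1.71]
t 67.8 tcp [ 0.5329 -0.2924  0.095 ] w mm 21.7 F [ 2.9  6.5 -4.5] q [-0.3   0.36 -0.38 -0.25 -0.47  2.06]
t 71.5 tcp [0.5916 0.1503 0.2424] w mm 42.3 F [ 0.6 -0.6  0.6] q [ 0.51  0.35  0.01 -0.   -1.23  1.79]
```

View pics/w2c.png

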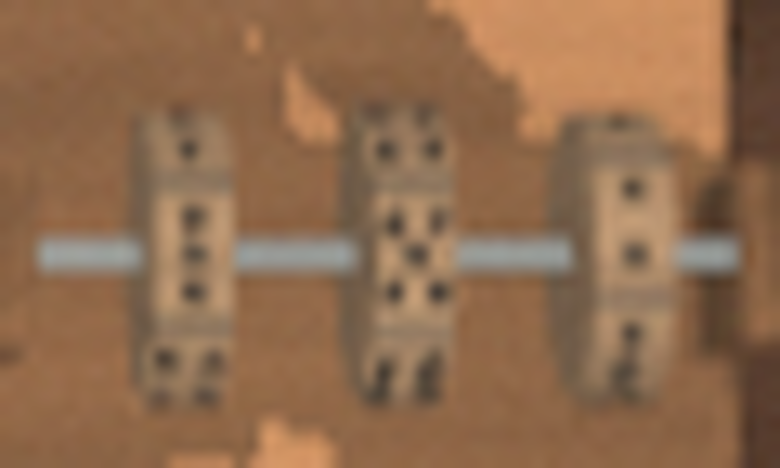

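Run:
```python
from h import *
P,O=wpose('c',np.radians(6),.13); env.move_pose(P,O)
roll('c',6,-5); roll('b',-4,4); roll('a',-3.5,3.5)
P,O=wpose('a',0,.16); env.move_pose(P,O)
wlook('w3')
```

```text
t 74.5 tcp [ 0.5386 -0.2934  0.0969] w mm 42.1 F [-0.2  0.2 -0.5] q [-0.22  0.52 -0.12  0.03 -1.03  1.76]
t 75.0 tcp [ 0.538  -0.2924  0.0963] w mm 21.9 F [-0.   3.9  2.9] q [-0.22  0.52 -0.12  0.02 -1.03  1.76]
t 75.5 tcp [ 0.5358 -0.2924  0.0958] w mm 21.8 F [ 1.6  4.9 -2.1] q [-0.25  0.44 -0.24 -0.03 -0.8   1.82]
t 78.1 tcp [ 0.5372 -0.2335  0.0964] w mm 42.1 F [ 0.6 -0.3  0.7] q [-0.14  0.41 -0.3  -0.01 -0.79  1.7 ]
t 78.6 tcp [ 0.537  -0.2324  0.0965] w mm 22.0 F [-0.1  4.7  3.7] q [-0.14  0.41 -0.3  -0.01 -0.79  1.7 ]
t 79.1 tcp [ 0.538  -0.2324  0.0965] w mm 21.9 F [-2.1  4.8  6.4] q [-0.13  0.47 -0.21  0.01 -0.97  1.68]
t 81.7 tcp [ 0.5384 -0.1735  0.0962] w mm 42.0 F [0.3 0.4 0.2] q [-0.03  0.38 -0.35 -0.   -0.77  1.58]
t 82.2 tcp [ 0.5381 -0.1724  0.0965] w mm 21.6 F [-0.8  5.2  2.4] q [-0.02  0.38 -0.35 -0.   -0.78  1.58]
t 82.7 tcp [ 0.5389 -0.1724  0.0965] w mm 21.9 F [-2.8  4.8  5.5] q [-0.02  0.44 -0.26 -0.   -0.94  1.58]
t 86.0 tcp [0.5121 0.2392 0.2454] w mm 42.2 F [-0.8 -0.2  0.2] q [ 0.72  0.27 -0.11 -0.   -1.2   1.58]
```

View pics/w3c.png

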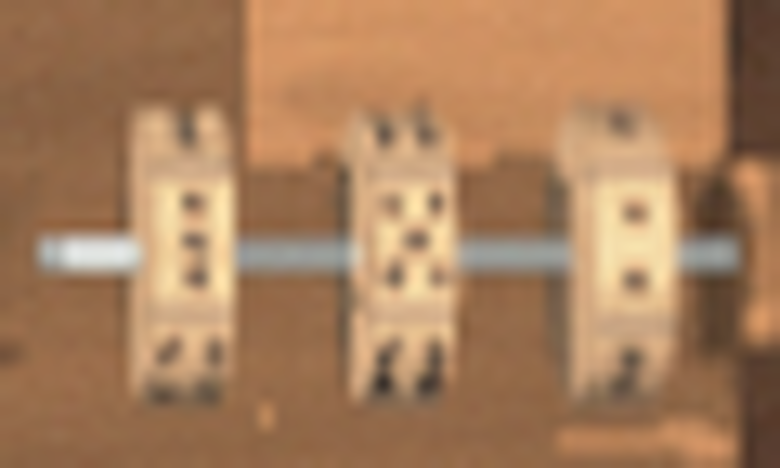

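```bash
cat >> h.py <<'E'
def barpose(th,dz=0.,dx=0.):
    P=safeT((-.211*np.cos(th)+.02*np.sin(th)+dx,0,.08+.211*np.sin(th)+.02*np.cos(th)-.019+dz))[0]
    return list(P),list(down(SAFEYAW()+np.pi))
E
python3 - <<'E'
from h import *
effector.grip(wd(40),30)
P,O=barpose(0,.12); env.move_pose(P,O); 
P,O=barpose(0,0); print(env.movel(P,speed=.12,until_force=12)); state()
effector.grip(0.,30); state(); p,d,s=grab('b0'); crop(s,205,130,305,230,6,'pics/b0c.png')
E
```

```text
False
t 89.2 tcp [ 0.4505 -0.0235  0.0816] w mm 39.7 F [ 0.2  0.1 -0.1] q [ 0.31  0.26 -0.6   0.   -0.71 -0.33]
t 89.8 tcp [ 0.4508 -0.0236  0.0812] w mm 10.9 F [ 2.9 -2.5 -1. ] q [ 0.31  0.26 -0.6   0.   -0.71 -0.33]
```

View pics/b0c.png

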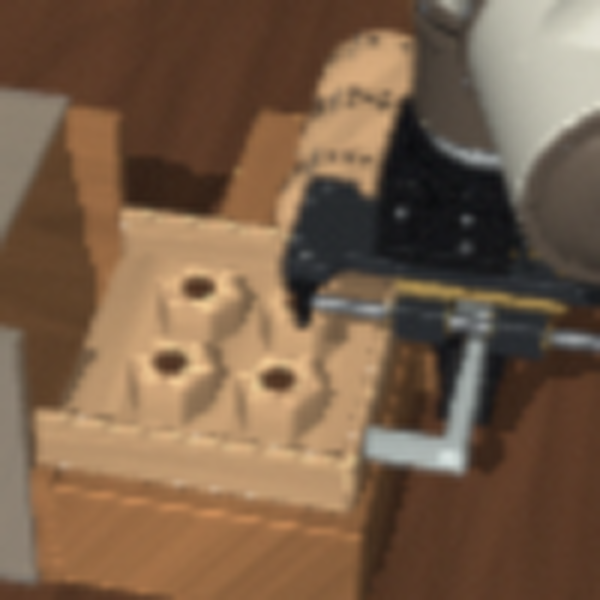

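Run:
```python
from h import *
th=0; T=np.linspace(0,1.25,13)[1:]; ok=True
for th in T:
    P,O=barpose(th); env.movel(P,speed=.12)
    w=telemetry.get_gripper_width()*87; F=np.array(telemetry.get_force()); print(round(th,2),round(w,1),F.round(1),round(telemetry.get_clock(),1))
    if w<8 or np.linalg.norm(F)>50: print('STOP'); break
env.dwell(.8); state(); p,d,s=grab('b1'); crop(s,140,80,300,240,4.9,'pics/b1c.png'); crop(p,220,95,310,235,4.2,'pics/b1d.png')
```

```text
0.1 11.0 [ 5.5 -2.1 -4.5] 90.2
0.21 11.0 [ 5.5 -2.1 -5. ] 90.6
0.31 10.9 [ 5.8 -2.9 -6. ] 90.9
0.42 11.1 [ 4.6 -1.2 -6. ] 91.2
0.52 10.8 [ 2.3 -0.9 -4.3] 91.6
0.62 11.6 [-4.8  0.3  0.5] 91.9
0.73 10.8 [-7.5  1.   5.6] 92.2
0.83 11.4 [-8.9  1.6  7.7] 92.6
0.94 11.3 [-6.6  1.   7.2] 92.9
1.04 10.7 [-4.1 -0.4  6.1] 93.2
1.15 10.9 [-3.5 -0.7  5.4] 93.6
1.25 10.9 [-2.2 -0.8  4.4] 93.9
t 94.7 tcp [ 0.6134 -0.0267  0.2683] w mm 10.7 F [-3.1 -1.5  5.2] q [ 0.22  0.34  0.05  0.   -1.28 -0.24]
```

View pics/b1c.png

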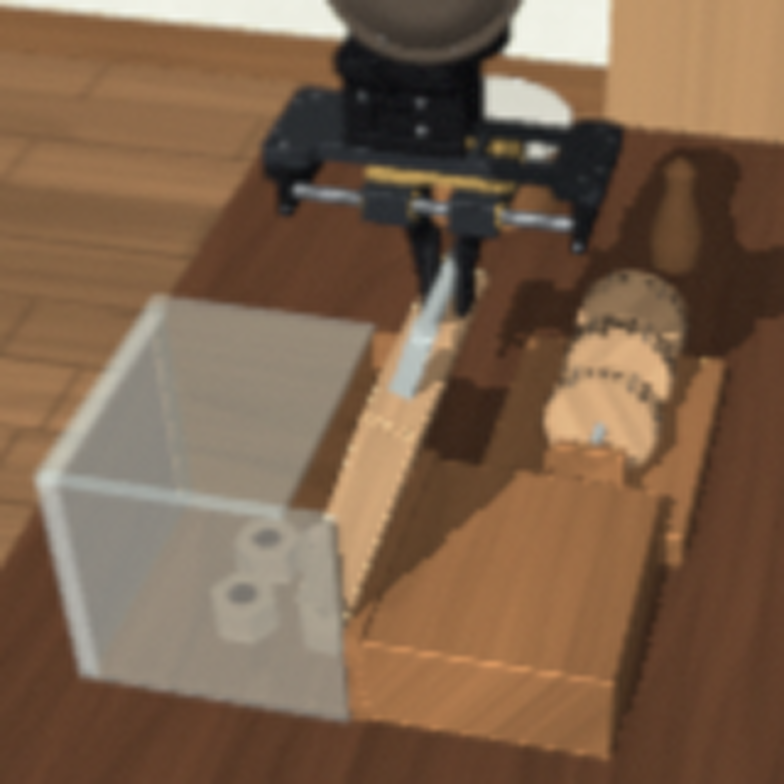

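View pics/b1d.png

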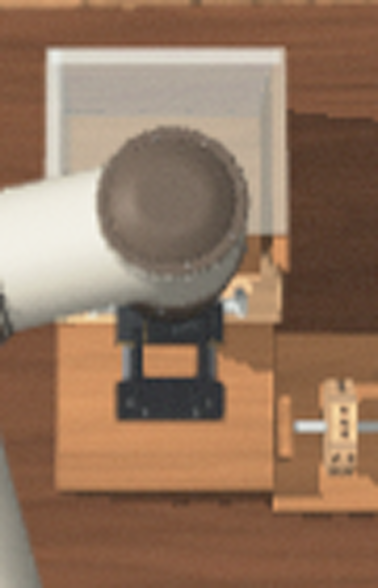

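Run:
```python
from h import *
P,O=barpose(1.31); env.movel(P,speed=.1); state(); P,O=barpose(1.25); env.movel(P,speed=.15); P,O=barpose(1.31); env.movel(P,speed=.15); env.dwell(.5)
p,d,s=grab('b2'); crop(s,175,165,235,230,12,'pics/b2c.png')
```

```text
t 95.1 tcp [ 0.6266 -0.027   0.2706] w mm 11.3 F [-1.8 -2.1  4.1] q [ 0.22  0.36  0.09  0.   -1.3  -0.23]
```

View pics/b2c.png

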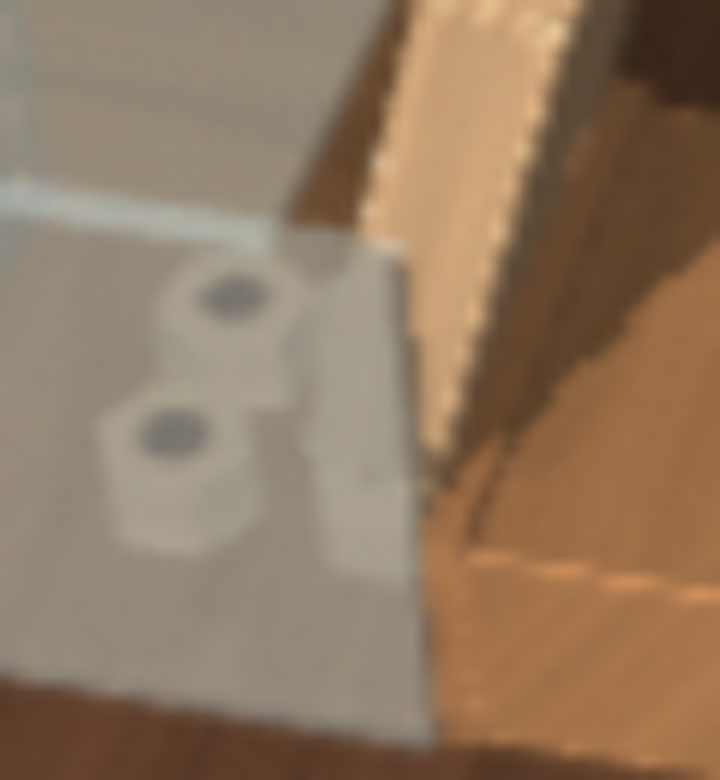

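Run:
```python
from h import *
for th in np.linspace(1.31,.6,8)[1:]:
    P,O=barpose(th); env.movel(P,speed=.12)
state(); p,d,s=grab('b3'); crop(s,140,100,300,240,4.9,'pics/b3c.png'); crop(p,220,95,310,235,4.2,'pics/b3d.png')
```

```text
t 98.4 tcp [ 0.4989 -0.0239  0.1969] w mm 11.0 F [ 2.1  2.6 -2.1] q [ 0.28  0.19 -0.33 -0.   -1.04 -0.29]
```

View pics/b3c.png

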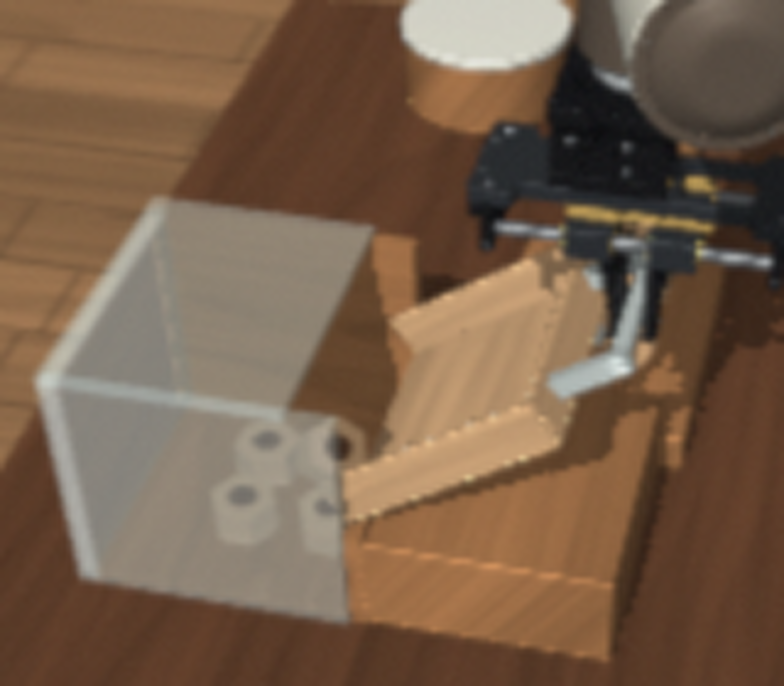

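View pics/b3d.png

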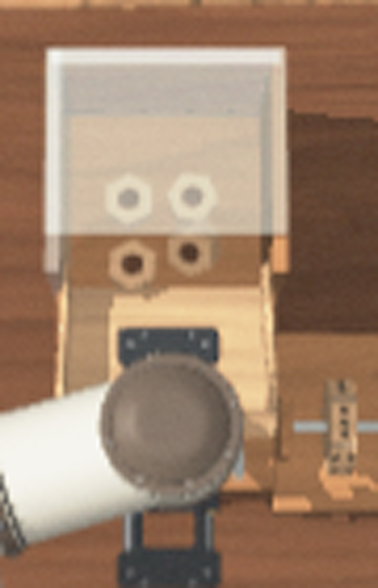

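Run:
```python
from h import *
for th in np.linspace(.6,0,7)[1:]:
    P,O=barpose(th); c=env.movel(P,speed=.1,until_force=20); print(round(th,2),c,np.round(telemetry.get_force(),1))
    if c: break
env.dwell(.2); effector.grip(wd(40)); env.dwell(.2); state()
P,O=barpose(0,.12); env.movel(P,speed=.2)
P=np.array(P)+[-.05,.25,.1]; env.move_pose(list(P),O) 
p,d,s=grab('b4'); crop(s,140,120,300,240,4.9,'pics/b4c.png'); crop(p,220,95,360,235,4.2,'pics/b4d.png'); state()
```

```text
0.5 False [ 3.1  4.2 -3.5]
0.4 False [ 1.8  5.1 -2.3]
0.3 False [ 2.2  5.5 -1.8]
0.2 False [ 2.   4.8 -1.5]
0.1 False [ 2.7  3.9 -0.9]
0.0 False [ 3.3  3.3 -2.1]
t 101.9 tcp [ 0.4499 -0.0237  0.081 ] w mm 40.0 F [-0. -0. -0.] q [ 0.31  0.26 -0.6  -0.   -0.71 -0.33]
t 103.8 tcp [0.4    0.2251 0.3001] w mm 40.0 F [-0.3 -0.3 -0.7] q [ 0.87  0.05 -0.24 -0.   -1.29 -0.89]
```

View pics/b4c.png

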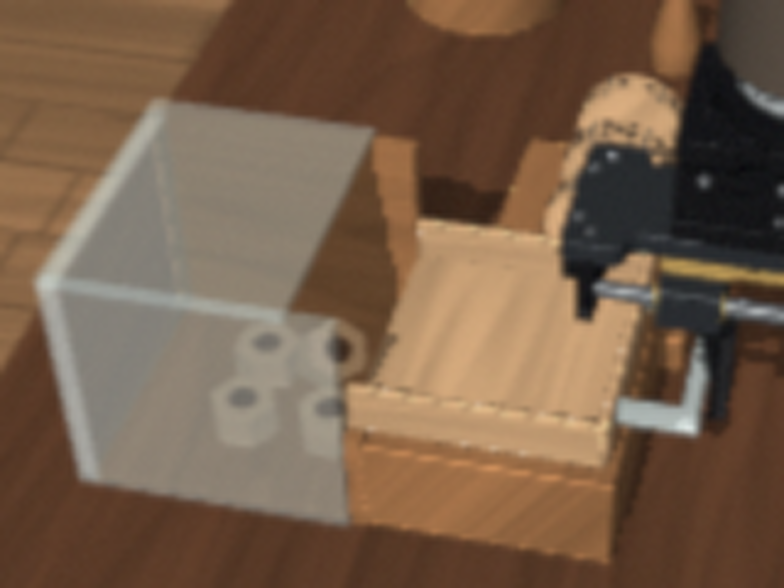

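View pics/b4d.png

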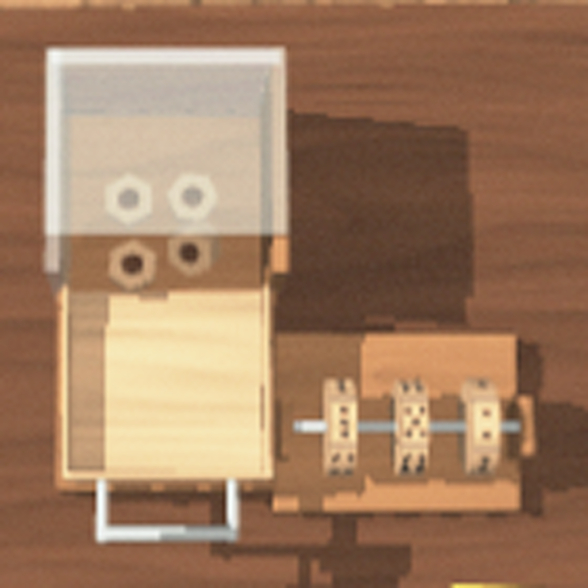

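Run:
```python
from h import *
P,O=wpose('a',0,.16); env.move_pose(P,O)
roll('a',-12,34); roll('a',-12,34)
roll('b',36,-14); roll('b',36,-14)
roll('c',-12,36); roll('c',-12,36)
P,O=wpose('c',0,.16); env.move_pose(P,O)
wlook('w4')
```

```text
t 107.5 tcp [ 0.537  -0.1732  0.0964] w mm 41.8 F [-0.3  0.8  0.3] q [-0.03  0.33 -0.46 -0.   -0.57  1.58]
t 108.0 tcp [ 0.5364 -0.1724  0.0963] w mm 22.4 F [-1.3  4.8  2.5] q [-0.02  0.32 -0.46 -0.   -0.57  1.58]
t 110.1 tcp [ 0.5446 -0.1725  0.0923] w mm 21.7 F [-1.4  4.4 -3. ] q [-0.02  0.72  0.12  0.   -1.56  1.58]
t 113.3 tcp [ 0.5368 -0.1732  0.0959] w mm 42.1 F [-0.4 -0.5 -0.1] q [-0.03  0.33 -0.46 -0.   -0.57  1.58]
t 113.8 tcp [ 0.5364 -0.1724  0.0964] w mm 22.1 F [-0.6  6.   3.9] q [-0.02  0.32 -0.46 -0.   -0.57  1.58]
t 115.8 tcp [ 0.5446 -0.1725  0.0923] w mm 22.0 F [-1.5  4.3 -3.5] q [-0.02  0.72  0.12  0.   -1.56  1.58]
t 118.4 tcp [ 0.5448 -0.2331  0.0946] w mm 42.1 F [ 0.6  0.6 -0. ] q [-0.1   0.76  0.17  0.05 -1.61  1.64]
t 118.9 tcp [ 0.5443 -0.2325  0.0941] w mm 22.1 F [1.1 4.1 1.6] q [-0.1   0.76  0.17  0.05 -1.61  1.64]
t 121.2 tcp [ 0.5348 -0.2325  0.0951] w mm 21.8 F [ 1.7  7.  -4.8] q [-0.15  0.35 -0.41 -0.06 -0.57  1.75]
t 124.4 tcp [ 0.5446 -0.2335  0.0949] w mm 42.2 F [-0.6  0.9 -0.5] q [-0.1   0.76  0.17  0.05 -1.61  1.64]
t 124.9 tcp [ 0.5443 -0.2325  0.0
[... 223 characters left out ...]
.9 F [-0.2 -1.   0.7] q [-0.26  0.4  -0.31 -0.08 -0.66  1.88]
t 130.3 tcp [ 0.5345 -0.2924  0.0963] w mm 21.8 F [-0.   5.2  3.3] q [-0.26  0.4  -0.31 -0.08 -0.66  1.88]
t 132.3 tcp [ 0.5427 -0.2924  0.0915] w mm 21.9 F [-1.9  3.6 -4.9] q [-0.18  0.79  0.22  0.1  -1.62  1.71]
t 135.5 tcp [ 0.5348 -0.2932  0.0959] w mm 42.1 F [-0.1 -0.2  0.2] q [-0.26  0.4  -0.31 -0.08 -0.66  1.88]
t 136.0 tcp [ 0.5345 -0.2924  0.0964] w mm 21.9 F [-0.2  5.3  4.4] q [-0.26  0.4  -0.31 -0.08 -0.66  1.88]
t 138.0 tcp [ 0.5427 -0.2925  0.0915] w mm 22.0 F [-2.5  3.  -5.2] q [-0.18  0.79  0.22  0.1  -1.62  1.71]
t 141.6 tcp [0.5913 0.149  0.2461] w mm 41.9 F [-0.3 -0.4 -0.1] q [ 0.51  0.34  0.01 -0.   -1.23  1.79]
```

View pics/w4c.png

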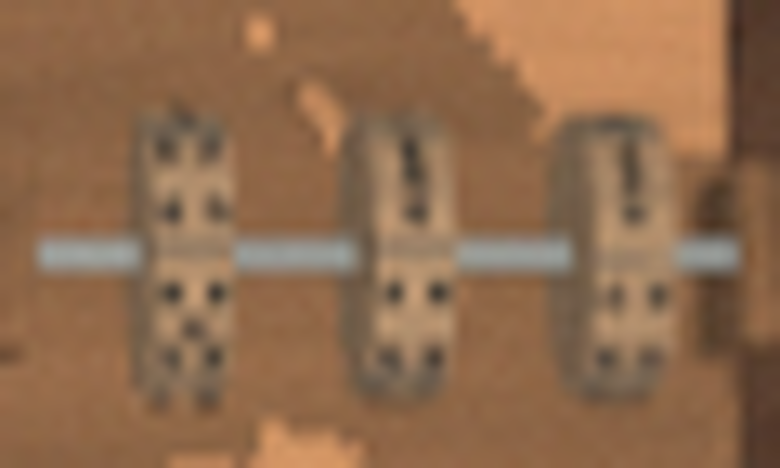

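View pics/w4_t.png

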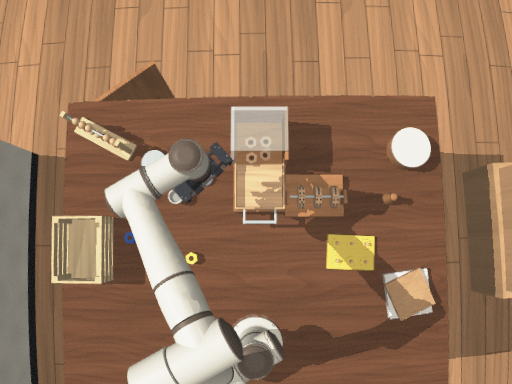

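View pics/w4_s.png

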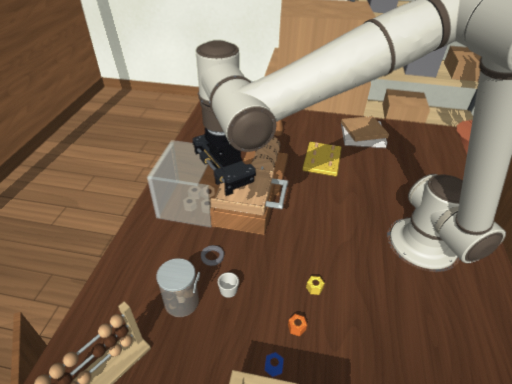

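```bash
python3 -c "
from h import *
state(); print(order.finish_job())"
```

```text
t 141.6 tcp [0.5913 0.149  0.2461] w mm 41.9 F [-0.3 -0.4 -0.1] q [ 0.51  0.34  0.01 -0.   -1.23  1.79]
the job is handed in; nothing more can be done
None
```

The job is done and handed in at 141.6 s. I laid the four pale nuts in the tray and rolled the wheels to 3-5-2. I then tipped the tray to about 1.31 rad, set it down level, and scrambled each wheel.

- **Code before lifting:** the wheels read within about 2° of square. The first rolls ended 5–9° short, so I corrected them before touching the tray.
- **Nuts:** the last images show all four in the bin and the tray empty and level. One nut seems to be leaning rather than lying flat, but it is clear of the tray.
- **Scramble:** wheel a went about +88°, wheel b about −88° and wheel c about +84°, each more than one 60° face. They now rest roughly between two faces.
- **Other toys:** the other toys and the coloured nuts look unmoved, and the arm was touching nothing at hand-in.

**Disagreement:** the two cameras differed by up to 7 mm on nut positions, so I used the combined fit. Every grasp closed at the expected 40 mm width.

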